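# Pin the dish-carrier stack and arm the transport unit

### The job

Stack every white dish carrier squarely on the dark steel bar of the transport unit, holes over holes, and then push both orange-knobbed pins down through the stack into the bar until their knobs sit on the top carrier. Only after both pins are home, take the blue logger from its cradle and plug it fully into the unit's socket. Also lay every pipette on the bench flat in the steel tray, lengthwise with its tip towards the blue end, and leave the dishes, beaker, bottle and timer where they are.

Things in the scene. Friction and masses are not known exactly. Their poses are not given: they have to be found in the camera images.
- seat (a point): Middle of the bare dark steel top of the transport unit, where the carriers are stacked. The unit is fixed; this part of it is a bar 40 mm wide (x), 120 mm long (y), its top 40 mm above the bench. z up; y runs along the bar, away from its blue socket end. The stack overhangs the bar by 6 mm on both long sides. At -y, clear of the stack, it carries the blue socket block.
- hole_l (a point): Centre of the mouth of the bar's pin hole at +y, 42 mm from the seat, at the top face (40 mm above the bench). Vertical hole, 10 mm across, through the whole 40 mm down to the bench.
- hole_r (a point): The same for the pin hole at -y, 42 mm from the seat on the other side.
- socket (a point): Centre of the mouth of the logger's socket, in the level top (40 mm above the bench) of the blue block, 60 x 70 mm, at the unit's -y end, 120 mm from the seat. Slot 14 mm (x) by 22 mm (y), 22 mm deep, rim bevelled 2 mm. Its axes are those of the seat.
- carrier_a_mid (a point): Centre, half-way up (7 mm above its underside), of a loose white dish carrier: a flat plate 52 mm wide (x), 110 mm long (y), 14 mm thick (z), about 0.1 kg, with an amber dish set flush in the middle, blue end faces and two through holes 10 mm across on its long middle line, 42 mm either side of the centre. It lies flat on the bench; either end may go either way. May be absent.
- carrier_b_mid (a point): Centre, half-way up (7 mm above its underside), of a loose white dish carrier: a flat plate 52 mm wide (x), 110 mm long (y), 14 mm thick (z), about 0.1 kg, with an amber dish set flush in the middle, blue end faces and two through holes 10 mm across on its long middle line, 42 mm either side of the centre. It lies flat on the bench; either end may go either way. May be absent.
- carrier_c_mid (a point): Centre, half-way up (7 mm above its underside), of a loose white dish carrier: a flat plate 52 mm wide (x), 110 mm long (y), 14 mm thick (z), about 0.1 kg, with an amber dish set flush in the middle, blue end faces and two through holes 10 mm across on its long middle line, 42 mm either side of the centre. It lies flat on the bench; either end may go either way. May be absent.
- pin_a_knob (a point): Centre of the orange knob of a stack pin: an upright knob 18 mm across and 40 mm tall (20 mm above and below this point), above a steel rod 8 mm across and 66 mm long whose last 10 mm taper to 3 mm. z points up along the pin, which is the same all round; about 60 g. It stands in a fixed grey rack, 50 x 110 x 70 mm tall, the underside of the knob on the rack's top, the rod in a hole; the two pins are 60 mm apart along the rack's length (y).
- pin_a_tip (a point): The lower end of that pin's rod, 86 mm below the centre of its knob.
- pin_b_knob (a point): Centre of the orange knob of a stack pin: an upright knob 18 mm across and 40 mm tall (20 mm above and below this point), above a steel rod 8 mm across and 66 mm long whose last 10 mm taper to 3 mm. z points up along the pin, which is the same all round; about 60 g. It stands in a fixed grey rack, 50 x 110 x 70 mm tall, the underside of the knob on the rack's top, the rod in a hole; the two pins are 60 mm apart along the rack's length (y).
- pin_b_tip (a point): The lower end of that pin's rod, 86 mm below the centre of its knob.
- logger_mid (a point): Centre of the grip of the temperature logger, a blue block 22 mm (x) by 32 mm (y) by 40 mm tall, with a brass block plug 12 mm (x) by 20 mm (y) by 18 mm long below it, 50 g. This point is 20 mm above the shoulder (the grip's underside) and 38 mm above the plug's foot. z up. It stands upright in a fixed grey cradle 50 x 56 x 30 mm tall, the shoulder on the cradle's top. It fits the socket either way round by a half turn, its x along the socket's x.
- logger_foot (a point): Centre of the lower end of the logger's brass plug.
- tray_floor (a point): Centre of the inner floor (4 mm above the bench) of a fixed shallow steel tray, 200 mm long (x) and 150 mm wide (y) outside, walls 4 mm thick and 14 mm high over the bench. x points to the end marked by a blue band and blue rim.
- pipette_a_mid (a point): Centre of the handle, half-way up (6 mm), of a loose pipette with a green square handle 100 mm long (x) and 12 x 12 mm, black band at its rear; a thin white tip, 5 mm across, stands 50 mm out of its +x end. x points to the tip; about 35 g. It lies on the bench; any of its four sides may be down. May be absent.
- pipette_a_tip (a point): Outer end of that pipette's tip, 100 mm from the centre of the handle.
- pipette_b_mid (a point): Centre of the handle, half-way up (6 mm), of a loose pipette with a yellow square handle 100 mm long (x) and 12 x 12 mm, black band at its rear; a thin white tip, 5 mm across, stands 50 mm out of its +x end. x points to the tip; about 35 g. It lies on the bench; any of its four sides may be down. May be absent.
- pipette_b_tip (a point): Outer end of that pipette's tip, 100 mm from the centre of the handle.
- small_dish: Small flat 35 mm glass dish, a bystander to leave alone. Origin at the centre of its underside.
- large_dish: Flat 60 mm glass dish, a bystander to leave alone. Origin at the centre of its underside.
- beaker: White plastic beaker, 66 mm across, 85 mm tall, a bystander to leave alone. Origin at the centre of its underside.
- timer: White bench timer, 24 x 75 x 70 mm, a bystander to leave alone. Origin at the centre of its underside.
- bottle: Bottle, 50 mm across, 120 mm tall, a bystander to leave alone. Origin at the centre of its underside.
Things that resemble listed ones, but are neither listed nor needed, are in the scene too. What is shaped like the part that bears pin_a_knob but pink or purple is not meant.

How it is judged:
By the outcome, as a careful person would: the job done as asked, in the order asked, and still so for the second after the job is handed in, with the robot touching nothing.
Of carrier_a, carrier_b, carrier_c only 2 to 3 are there at a start; the rules pass over those that are not, and their reading is None.
Of pipette_a, pipette_b only 1 to 2 are there at a start; the rules pass over those that are not, and their reading is None.
At some moment in a run one of pipette_a, pipette_b may be knocked a few centimetres aside while the robot is not near it.
It also fails if it takes over 210 s, if anything falls off the work surface, if the arm or the gripper's body presses on something with over 40 N, if the wrist force passes 120 N, or if a joint passes its speed limit or range.

### The arm

A 6-joint arm with a two-finger parallel gripper is mounted at the origin on the work surface. World frame = base frame: x ahead of the robot, y to its left, z up, the work surface at z = 0. Lengths are in m, angles in rad, forces in N, time in s.
With the tool pointing down it reaches from about 0.35 to 0.775 m from the base axis. Payload 7.3 kg.
Tool frame: the origin (TCP) lies at the very end of the fingers, on their centre line; the grasp point (between the pads) lies 19 mm behind it (robot.hold_point_z is the distance from the TCP to the grasp point, in m); z points along the fingers, y is the direction in which the jaws open and shut (so a half turn about z gives the same grasp; the last joint's range is limited). The gripper opens to 92 mm and grips with 3 to 60 N. Pads are 19 mm wide; open, the fingers measure 130 mm over their backs; the gripper's body (75 mm by 190 mm) begins 47 mm behind the grasp point.
Start: joints at [-1.349, 0.342, 1.524, -0, 1.275, -0.146], TCP at [0.189, -0.49, 0.227] pointing down, gripper open.
Joint ranges: [-2.53, 2.53], [-0.77, 2.02], [0.04, 2.7], [-1, 4.14], [0.28, 2.66], [-3.11, 3.11]. Speed limits (rad/s): [2.57, 2.57, 3.14, 3.14, 3.14, 3.14].

### API

Orientations are given as [roll, pitch, yaw] about the fixed x, y, z axes, in that order (R = Rz(yaw) Ry(pitch) Rx(roll)).
In Python, from cell import monitor, viewer, robot gives the robot as it stands.
- The arm moves only by the tool move_arm, never from a script. Its argument "deltas" is a list of rows, each an object of numbers: "x", "y", "z": the shift along the tool's x, y, z in m; "wx", "wy", "wz": the turn, a rotation vector about the tool's x, y, z in degrees; "hand": the opening, from 0 (shut) to 1 (fully open). In form: [{"x": .., "y": .., "z": .., "wx": .., "wy": .., "wz": .., "hand": ..}, ...]. A call has 1 to 8 rows; each row is the pose to reach, as a shift and turn from the pose commanded when the call began, along the tool's axes at that moment; what a row does not reach only later rows make up. A row lasts 1/8 s, in which the tool goes at most 62.5 mm and 10.7 degrees, less where a joint would pass 70% of its speed; a pose out of reach is approached as far as the arm can. A call with a gripper value outside its range is refused whole. The fingers move at their own pace and stop on an object; "grip_force" is the grip in N (left out, the last holds). Time passes only in rows, so rows that repeat a pose let the fingers close. It gives the time, the measured TCP pose, the force and the opening at its end, in the units of the state.
- monitor.observe(): the state, without advancing time (a new reading comes with each control period).
- viewer.read_camera(name): name is "scene" or "top" or "wrist"; returns the picture (480x640x3 uint8, red, green, blue); there is no depth.
- viewer.camera_params(name): a dict with "camera_matrix" (3x3 intrinsics, pixels), "R" (3x3) and "t" (3): a world point X has camera coordinates R X + t. Camera axes: x right, y down, z forward; pixel columns grow to the right and rows downward; lengths in m; the calibration is good to about 2 mm. A picture is of the moment at which its call begins: read the wrist's pose just before it. camera_params takes no time and is no camera call; for the wrist camera it gives the pose at the moment of the call.
- robot.hand_in(): hands the job in, once; it reports no verdict.
The state is a dict: "time": time; "qpos": joint angles; "qvel": joint speeds; "joint_efforts": joint torques, N m; "tool_pos": TCP position; "tool_rot": TCP orientation; "contact_force": force on the tool from outside, world axes, zero at the start; "torque": the same for the moment, N m; "opening": finger opening in m.
Only numpy, scipy, OpenCV 4.12 (cv2) and the standard library are available. Lean on these libraries where they do the work, as an engineer would, in place of code of your own. Each camera call takes 0.05 s, during which the arm holds its last target. There are 200 camera calls.

## Working session

There is one attempt and no reset: what is moved stays moved. The work goes in short steps, Python scripts to look and compute and a tool call to move; the robot and the scene stay as the last step left them, time stands still between calls to the robot, and variables do not carry over. Pictures are saved under pics/ and viewed, about 12 in all and at most 16, crops included, and the job is handed in when it is done.

Besides the shell and the picture viewer there is one more tool, called after ">>>" in YAML: its name, and indented under it one key for each argument. move_arm: Moves the arm, as the interface text tells. Its arguments: {"type":"object","properties":{"deltas":{"type":"array","items":{"type":"object","properties":{"x":{"type":"number"},"y":{"type":"number"},"z":{"type":"number"},"wx":{"type":"number"},"wy":{"type":"number"},"wz":{"type":"number"},"hand":{"type":"number"}}}},"grip_force":{"type":"number"}},"required":["deltas"]}

```bash
ls; mkdir -p pics
python3 - <<'E'
from cell import monitor, viewer, robot
import cv2
for n in ("scene","top","wrist"):
    p=viewer.camera_params(n); im=viewer.read_camera(n)
    cv2.imwrite(f"pics/{n}0.png",im[:,:,::-1]); print(n,p["camera_matrix"].round(1).tolist(),p["R"].round(4).tolist(),p["t"].round(4).tolist())
print(monitor.observe(), robot.hold_point_z)
E
```

```text
pics
scene [[494.0, 0.0, 314.5], [0.0, 494.0, 222.5], [0.0, 0.0, 1.0]] [[0.5674, 0.8234, 0.0014], [0.4262, -0.2922, -0.8561], [-0.7045, 0.4864, -0.5168]] [-0.2661, -0.1596, 1.5337]
top [[567.3, 0.0, 321.9], [0.0, 567.3, 241.5], [0.0, 0.0, 1.0]] [[0.0085, -0.9999, 0.0115], [-0.9976, -0.0093, -0.0687], [0.0688, -0.0108, -0.9976]] [-0.0536, 0.5469, 1.5145]
wrist [[369.5, 0.0, 322.9], [0.0, 369.5, 243.3], [0.0, 0.0, 1.0]] [[0.3599, -0.933, -0.0011], [-0.8969, -0.3463, 0.2752], [-0.2572, -0.098, -0.9614]] [-0.5235, -0.0335, 0.3903]
{'time': 0.15, 'qpos': array([-1.34900192e+00,  3.42579719e-01,  1.52477129e+00, -2.85569648e-05,
        1.27539048e+00, -1.46001218e-01]), 'qvel': array([-0.00080547, -0.00132866, -0.00390185, -0.00014661, -0.00181969,
       -0.00044875]), 'joint_efforts': array([ 1.29399286e-03, -4.31470048e+01, -2.44353229e+01,  7.18511199e-02,
        5.36668184e-02, -8.19217803e-05]), 'tool_pos': array([ 0.1887158 , -0.48959704,  0.22620494]), 'tool_rot': array([-3.14045207e+00, -1.40116105e-04,  3.67803871e-01]), 'contact_force': array([0.03938397, 0.14692867, 0.34458473]), 'torque': array([ 0.05109135, -0.04123393,  0.02435091]), 'opening': 0.09174105798168442} 0.0188
```

View pics/top0.png

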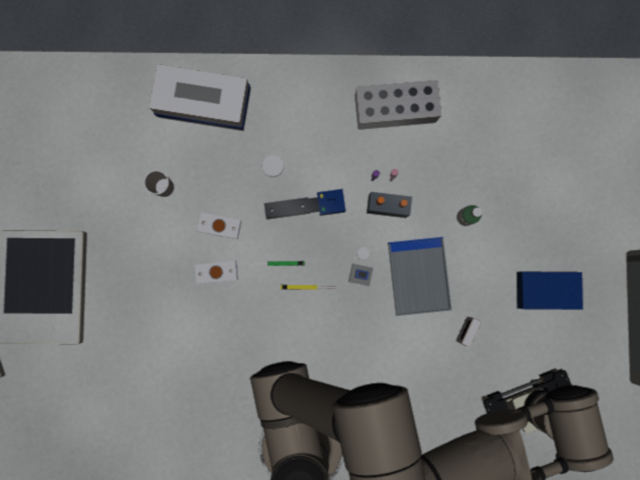

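View pics/scene0.png

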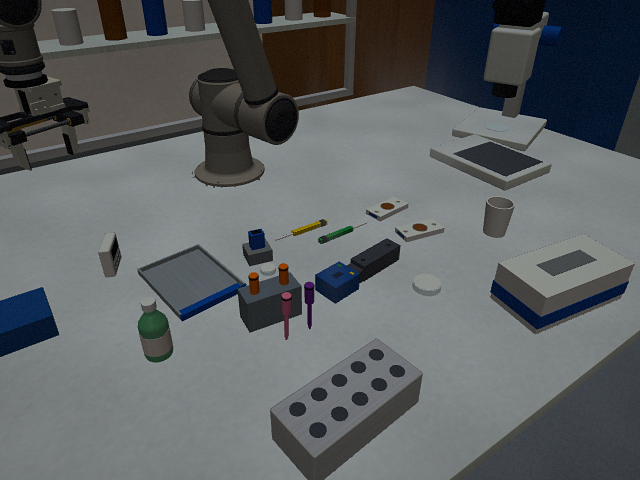

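Top view: carriers are at (219,225) and (216,272), with no third one visible. The bar is at (290,208) and its blue socket at (331,202). The rack holds orange pins at (381,201) and (404,203), and the logger sits in its cradle at (361,274). The tray is at (420,275) with its blue band at the top (+x). The green pipette is at (285,263) with its tip to the left, the yellow at (300,287) with its tip to the right.

Lookalikes are the purple (376,174) and pink (394,174) pins, the big blue box (550,290), and the white boxes (200,95) and (45,285). I reject all of these.

```bash
cat > h.py <<'E'
import numpy as np, cv2
from cell import monitor, viewer, robot
def cam(n):
    p=viewer.camera_params(n); im=viewer.read_camera(n); return im,p
def ray(p,uv,z):
    K,R,t=p["camera_matrix"],p["R"],p["t"]
    d=R.T@np.linalg.solve(K,[uv[0],uv[1],1.]); c=-R.T@t
    return c+d*(z-c[2])/d[2]
def proj(p,X):
    q=p["camera_matrix"]@(p["R"]@np.asarray(X,float)+p["t"]); return q[:2]/q[2]
def go(x,y,z,yaw=None,s=None):
    s=s or monitor.observe(); T=s["tool_pos"]; w=s["tool_rot"][2]
    d=np.array([x,y,z])-T
    r=dict(x=d[0]*np.cos(w)+d[1]*np.sin(w),y=d[0]*np.sin(w)-d[1]*np.cos(w),z=-d[2])
    r={k:round(float(v),4) for k,v in r.items()}
    if yaw is not None: r["wz"]=round(float(np.degrees((w-yaw+np.pi/2)%np.pi-np.pi/2)),2)
    return r
def blobs(m,amin=8):
    n,l,st,c=cv2.connectedComponentsWithStats(m.astype(np.uint8))
    out=[]
    for i in range(1,n):
        if st[i,4]>=amin:
            pts=np.argwhere(l==i)[:,::-1].astype(np.float32)
            out.append((c[i],st[i,4],cv2.minAreaRect(pts),pts))
    return out
def hsv(im): return cv2.cvtColor(im,cv2.COLOR_RGB2HSV)
E
python3 - <<'E'
from h import *
im=cv2.imread("pics/top0.png")[:,:,::-1].copy(); p=viewer.camera_params("top"); H=hsv(im); h,s,v=[H[...,i].astype(int) for i in range(3)]
roi=np.zeros_like(h,bool); roi[140:350,190:490]=1
z={"orange":.11,"amber":.014,"green":.012,"yellow":.012,"blue":.04}
M={"orange":(h>=5)&(h<14)&(s>180),"green":(h>45)&(h<75)&(s>150),"yellow":(h>22)&(h<34)&(s>150),"blue":(h>105)&(h<125)&(s>150)}
for k,m in M.items():
    for c,a,r,pt in blobs(m&roi): print(k,c.round(1),a,[np.round(x,1) for x in r],ray(p,c,z[k]).round(3))
for n in("wrist",):
    p=viewer.camera_params(n); st=monitor.observe(); c=-p["R"].T@p["t"]; g=st["tool_pos"]; w=st["tool_rot"][2]
    d=c-g; print("cam in tool",d[0]*np.cos(w)+d[1]*np.sin(w),d[0]*np.sin(w)-d[1]*np.cos(w),-d[2], p["R"][2])
cv2.imwrite("pics/crop0.png",cv2.resize(im[155:325,190:490],None,fx=2.6,fy=2.6,interpolation=cv2.INTER_CUBIC)[:,:,::-1])
E
```

```text
orange [380. 200.] 23 [array([380., 200.]), array([4., 4.]), np.float64(90.0)] [ 0.649 -0.196  0.11 ]
orange [218.5 225.2] 74 [array([218.5, 225.5]), array([9., 9.]), np.float64(90.0)] [0.58  0.215 0.11 ]
orange [215.5 271.8] 75 [array([215.4, 271.8]), array([8.9, 8.9]), np.float64(63.4)] [0.462 0.221 0.11 ]
green [283.4 263.1] 73 [array([283., 263.]), array([ 2., 28.]), np.float64(90.0)] [0.488 0.055 0.012]
yellow [301.3 287. ] 89 [array([301.5, 287. ]), array([ 2., 29.]), np.float64(90.0)] [0.424 0.006 0.012]
blue [332.2 201.3] 452 [array([330.7, 201.7]), array([21.6, 24.2]), np.float64(81.9)] [ 0.654 -0.075  0.04 ]
blue [415.2 244.4] 445 [array([414.8, 244.4]), array([ 9. , 50.9]), np.float64(84.0)] [ 0.54  -0.298  0.04 ]
cam in tool 0.0753081350991088 -0.0007500619020040407 -0.15775079975251868 [-0.25711439 -0.09822996 -0.96137561]
```

View pics/crop0.png

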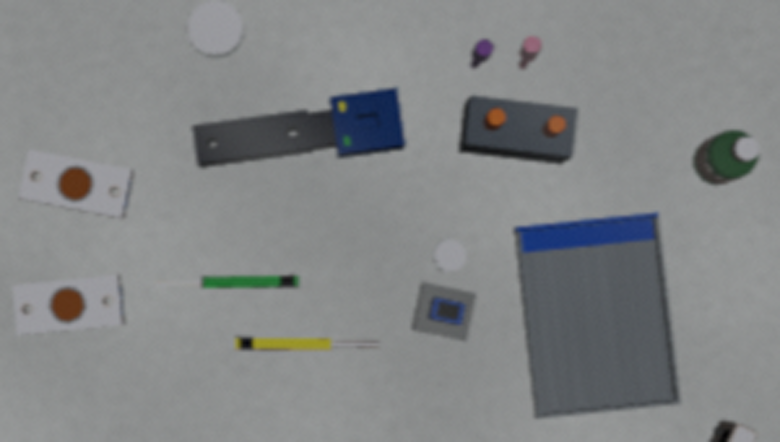

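The crop confirms the choice: two carriers, two orange pins in the rack, the logger in its small grey cradle, and the socket block at the bar's -y end. Next I move the wrist camera over the work area.

```bash
python3 -c "
from h import *
print(go(.56,.12,.2,0.0))"
```

```text
{'x': 0.5656, 'y': -0.4353, 'z': 0.0262, 'wz': 21.07}
```

>>> move_arm:
  deltas:
    - {"x": 0.566,"y": -0.435,"z": 0.026,"wz": 21.1}
    - {"x": 0.566,"y": -0.435,"z": 0.026,"wz": 21.1}
    - {"x": 0.566,"y": -0.435,"z": 0.026,"wz": 21.1}
    - {"x": 0.566,"y": -0.435,"z": 0.026,"wz": 21.1}
    - {"x": 0.566,"y": -0.435,"z": 0.026,"wz": 21.1}
    - {"x": 0.566,"y": -0.435,"z": 0.026,"wz": 21.1}
    - {"x": 0.566,"y": -0.435,"z": 0.026,"wz": 21.1}
    - {"x": 0.566,"y": -0.435,"z": 0.026,"wz": 21.1}

```text
schema error: expected keys x, y, z, wx, wy, wz, hand
```

```bash
python3 -c "
from h import *
s=monitor.observe();print(s['time'],s['tool_pos'],s['tool_rot']);print(go(.56,.12,.2,0.0))"
```

```text
0.15 [ 0.1887158  -0.48959704  0.22620494] [-3.14045207e+00 -1.40116105e-04  3.67803871e-01]
{'x': 0.5656, 'y': -0.4353, 'z': 0.0262, 'wz': 21.07}
```

>>> move_arm:
  deltas:
    - {"x": 0.566,"y": -0.435,"z": 0.026,"wx": 0,"wy": 0,"wz": 21.1,"hand": 1}
    - {"x": 0.566,"y": -0.435,"z": 0.026,"wx": 0,"wy": 0,"wz": 21.1,"hand": 1}
    - {"x": 0.566,"y": -0.435,"z": 0.026,"wx": 0,"wy": 0,"wz": 21.1,"hand": 1}
    - {"x": 0.566,"y": -0.435,"z": 0.026,"wx": 0,"wy": 0,"wz": 21.1,"hand": 1}
    - {"x": 0.566,"y": -0.435,"z": 0.026,"wx": 0,"wy": 0,"wz": 21.1,"hand": 1}
    - {"x": 0.566,"y": -0.435,"z": 0.026,"wx": 0,"wy": 0,"wz": 21.1,"hand": 1}
    - {"x": 0.566,"y": -0.435,"z": 0.026,"wx": 0,"wy": 0,"wz": 21.1,"hand": 1}
    - {"x": 0.566,"y": -0.435,"z": 0.026,"wx": 0,"wy": 0,"wz": 21.1,"hand": 1}

```text
time: 1.15
tool_pos: [0.448, -0.0645, 0.2086]
tool_rot: [3.141, -0.0, -0.0]
contact_force: [1.2, -0.8, -0.6]
opening: 0.0918
```

```bash
python3 -c "
from h import *
s=monitor.observe();print(s['time'],s['tool_pos'],s['tool_rot']);print(go(.56,.12,.2,0.0))"
```

```text
1.15 [ 0.4479547  -0.06452147  0.20863834] [ 3.14124081e+00 -3.43201658e-04 -4.42559833e-04]
{'x': 0.112, 'y': -0.1846, 'z': 0.0086, 'wz': -0.03}
```

>>> move_arm:
  deltas:
    - {"x": 0.112,"y": -0.185,"z": 0.008,"wx": 0,"wy": 0,"wz": 0,"hand": 1}
    - {"x": 0.112,"y": -0.185,"z": 0.008,"wx": 0,"wy": 0,"wz": 0,"hand": 1}
    - {"x": 0.112,"y": -0.185,"z": 0.008,"wx": 0,"wy": 0,"wz": 0,"hand": 1}
    - {"x": 0.112,"y": -0.185,"z": 0.008,"wx": 0,"wy": 0,"wz": 0,"hand": 1}
    - {"x": 0.112,"y": -0.185,"z": 0.008,"wx": 0,"wy": 0,"wz": 0,"hand": 1}
    - {"x": 0.112,"y": -0.185,"z": 0.008,"wx": 0,"wy": 0,"wz": 0,"hand": 1}

```text
time: 1.9
tool_pos: [0.5587, 0.118, 0.2003]
tool_rot: [3.141, 0.001, -0.0]
contact_force: [0.7, -0.4, -0.0]
opening: 0.0916
```

```bash
python3 -c "
from h import *
im,p=cam('wrist');np.save('pics/w1.npy',im);import pickle;pickle.dump(p,open('pics/w1.p','wb'))
cv2.imwrite('pics/w1.png',im[:,:,::-1])
s=monitor.observe();print(s['time'],s['tool_pos'],s['tool_rot'])"
```

```text
1.95 [0.55877461 0.11760698 0.20053936] [ 3.14114766e+00  7.29619352e-04 -1.26670184e-03]
```

View pics/w1.png

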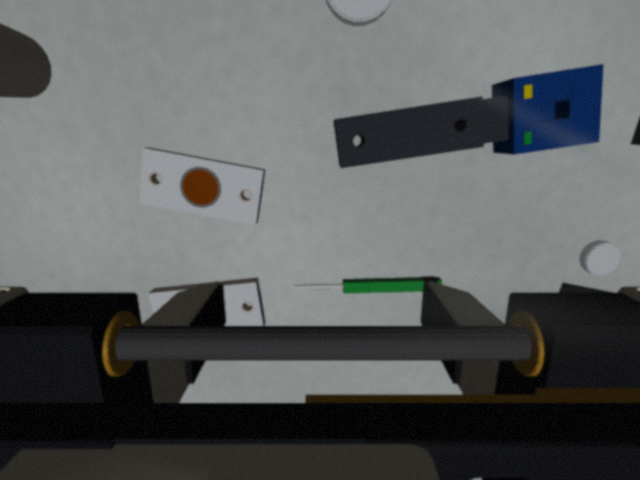

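The wrist view shows carrier 1 at (200,187) and carrier 2 partly hidden at (247,307). The bar holes are at (357,141) and (460,125), the socket is at (562,110), and the green pipette is at (390,285). The gripper hides the lower half, so targets belong near row 140, below the camera.

```bash
python3 -c "
from h import *; import pickle
p=pickle.load(open('pics/w1.p','rb'))
hl,hr,so=[ray(p,u,.04) for u in((357,141),(460,125),(562,110))]
print(hl,hr,so,np.linalg.norm(hl-hr),np.linalg.norm((hl+hr)/2-so),np.degrees(np.arctan2(-(hl-hr)[0],(hl-hr)[1])))
for u in ((155,178),(246,195),(200,187)): print(ray(p,u,.014))
T=viewer.camera_params('top')
for u in ((216,271.8),(219,225.2)): print('top',ray(T,u,.014))
print('seat via top',[ray(T,u,.04).round(3) for u in((272,210.8),(302.7,206))])
m=(hl+hr)/2; print(go(m[0]-.0,m[1]-.065,.12,np.pi/2+.15))
"
```

```text
[0.63066855 0.09071546 0.04      ] [0.64330034 0.00656023 0.04      ] [ 0.65488851 -0.07506081  0.04      ] 0.08509797697776923 0.1249876530975338 8.536426842292348
[0.59758644 0.27366627 0.014     ]
[0.58185448 0.19074654 0.014     ]
[0.5893091  0.23297949 0.014     ]
top [0.46302854 0.23605015 0.014     ]
top [0.58930282 0.23062154 0.014     ]
seat via top [array([0.627, 0.086, 0.04 ]), array([0.641, 0.004, 0.04 ])]
{'x': 0.0784, 'y': 0.1339, 'z': 0.0805, 'wz': 81.33}
```

>>> move_arm:
  deltas:
    - {"x": 0.078,"y": 0.134,"z": 0.08,"wx": 0,"wy": 0,"wz": -80,"hand": 1}
    - {"x": 0.078,"y": 0.134,"z": 0.08,"wx": 0,"wy": 0,"wz": -80,"hand": 1}
    - {"x": 0.078,"y": 0.134,"z": 0.08,"wx": 0,"wy": 0,"wz": -80,"hand": 1}
    - {"x": 0.078,"y": 0.134,"z": 0.08,"wx": 0,"wy": 0,"wz": -80,"hand": 1}
    - {"x": 0.078,"y": 0.134,"z": 0.08,"wx": 0,"wy": 0,"wz": -80,"hand": 1}
    - {"x": 0.078,"y": 0.134,"z": 0.08,"wx": 0,"wy": 0,"wz": -80,"hand": 1}
    - {"x": 0.078,"y": 0.134,"z": 0.08,"wx": 0,"wy": 0,"wz": -80,"hand": 1}
    - {"x": 0.078,"y": 0.134,"z": 0.08,"wx": 0,"wy": 0,"wz": -80,"hand": 1}

```text
time: 2.95
tool_pos: [0.6367, -0.017, 0.1211]
tool_rot: [3.141, 0.0, 1.398]
contact_force: [0.6, 0.3, 0.3]
opening: 0.0916
```

>>> move_arm:
  deltas:
    - {"x": 0,"y": 0,"z": 0,"wx": 0,"wy": 0,"wz": -18.6,"hand": 1}
    - {"x": 0,"y": 0,"z": 0,"wx": 0,"wy": 0,"wz": -18.6,"hand": 1}
    - {"x": 0,"y": 0,"z": 0,"wx": 0,"wy": 0,"wz": -18.6,"hand": 1}
    - {"x": 0,"y": 0,"z": 0,"wx": 0,"wy": 0,"wz": -18.6,"hand": 1}

```text
time: 3.45
tool_pos: [0.637, -0.0162, 0.1209]
tool_rot: [3.141, 0.0, 1.717]
contact_force: [0.6, -0.5, 0.2]
opening: 0.0921
```

```bash
sed -i 's/(w-yaw+np.pi\/2)%np.pi-np.pi\/2/w-yaw/' h.py
cat >> h.py <<'E'
import pickle
def snap(tag,n="wrist"):
    im,p=cam(n); pickle.dump((im,p),open(f"pics/{tag}.p","wb")); cv2.imwrite(f"pics/{tag}.png",im[:,:,::-1]); return im,p
E
python3 -c "
from h import *
im,p=snap('bar'); s=monitor.observe();print(s['time'],s['tool_pos'],s['tool_rot'])
g=cv2.resize(im[0:300],None,fx=1.25,fy=1.25); cv2.imwrite('pics/bar_v.png',cv2.convertScaleAbs(g,alpha=1.8)[:,:,::-1])"
```

```text
3.5 [ 0.63706285 -0.0160506   0.12083442] [3.14149734e+00 1.56970053e-04 1.71751366e+00]
```

View pics/bar_v.png

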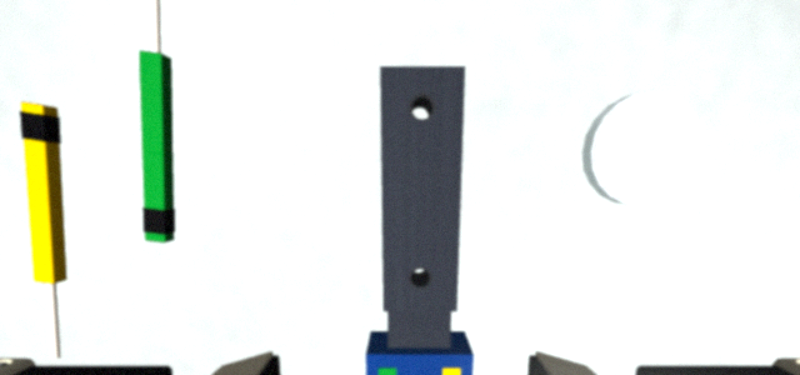

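The close-up shows the bar with holes at about (337,85) and (336,221) in image pixels, and both pipettes on the left.

```bash
cat >> h.py <<'E'
def hole(im,p,guess,z,rad=14,thr=14):
    """mouth centre: pixels near guess that differ from the surrounding face; outline fitted by an ellipse"""
    u,v=map(int,np.round(guess)); a=im[v-rad:v+rad+1,u-rad:u+rad+1]
    a=cv2.resize(a,None,fx=8,fy=8,interpolation=cv2.INTER_CUBIC).astype(int)
    yy,xx=np.mgrid[:a.shape[0],:a.shape[1]]; c0=a.shape[0]/2
    ring=np.hypot(xx-c0,yy-c0)>8*rad*.85
    face=np.median(a[ring],0); m=(np.abs(a-face).max(2)>thr).astype(np.uint8)
    m=cv2.morphologyEx(m,cv2.MORPH_OPEN,np.ones((5,5)))
    cs,_=cv2.findContours(m,cv2.RETR_EXTERNAL,cv2.CHAIN_APPROX_NONE)
    c=min([q for q in cs if cv2.contourArea(q)>2000],key=lambda q:np.hypot(*(q.mean((0,1))-c0)))
    e=cv2.fitEllipse(cv2.convexHull(c)); uv=np.array([(e[0][0]+.5)/8-.5+u-rad,(e[0][1]+.5)/8-.5+v-rad])
    X=ray(p,uv,z); d=np.linalg.norm(p["R"]@X+p["t"]); 
    return X,uv,np.array(e[1])/8*d/p["camera_matrix"][0,0]*1e3
E
python3 -c "
from h import *
im,p=pickle.load(open('pics/bar.p','rb'))
r=[hole(im,p,g,.04,thr=t) for t in(12,18) for g in((337,86),(336,221))]
for q in r: print(q)
for i in (0,2):
  a,b=r[i][0],r[i+1][0]; print((a+b)/2,np.linalg.norm(a-b),np.arctan2(-(a-b)[0],(a-b)[1]))
print(go(.589,.232-.07,.12,np.pi/2+.15))
"
```

```text
(array([0.63103847, 0.08948287, 0.04      ]), array([337.22688293,  84.9775238 ]), array([11.49671565, 12.26642846]))
(array([0.64319201, 0.00654354, 0.04      ]), array([335.76773262, 221.89066029]), array([10.10885039, 10.94265892]))
(array([0.63125687, 0.08958793, 0.04      ]), array([337.61493492,  84.84745407]), array([ 9.98296017, 10.44341178]))
(array([0.6432949 , 0.00627883, 0.04      ]), array([335.85932159, 222.30000687]), array([8.69805891, 9.78102318]))
[0.63711524 0.04801321 0.04      ] 0.08382506663910541 0.14549984823968237
[0.63727589 0.04793338 0.04      ] 0.0841743388649409 0.14350511360129908
{'x': 0.1832, 'y': -0.0215, 'z': 0.0008, 'wz': -0.19}
```

```bash
python3 -c "
from h import *
print(go(.53,.165,.13,1.717))"
```

```text
{'x': 0.1948, 'y': -0.0794, 'z': -0.0092, 'wz': 0.03}
```

>>> move_arm:
  deltas:
    - {"x": 0.195,"y": -0.08,"z": -0.009,"wx": 0,"wy": 0,"wz": 0,"hand": 1}
    - {"x": 0.195,"y": -0.08,"z": -0.009,"wx": 0,"wy": 0,"wz": 0,"hand": 1}
    - {"x": 0.195,"y": -0.08,"z": -0.009,"wx": 0,"wy": 0,"wz": 0,"hand": 1}
    - {"x": 0.195,"y": -0.08,"z": -0.009,"wx": 0,"wy": 0,"wz": 0,"hand": 1}
    - {"x": 0.195,"y": -0.08,"z": -0.009,"wx": 0,"wy": 0,"wz": 0,"hand": 1}
    - {"x": 0.195,"y": -0.08,"z": -0.009,"wx": 0,"wy": 0,"wz": 0,"hand": 1}

```text
time: 4.25
tool_pos: [0.5296, 0.1647, 0.1297]
tool_rot: [3.141, 0.0, 1.719]
contact_force: [0.3, -0.5, 0.2]
opening: 0.0919
```

```bash
python3 -c "
from h import *
im,p=snap('car'); s=monitor.observe();print(s['time'],s['tool_pos'],s['tool_rot'])
for X in ([.589,.232,.014],[.463,.236,.014]): print(proj(p,X))
H=hsv(im)
for c,a,r,pt in blobs((H[...,0]>=3)&(H[...,0]<15)&(H[...,1]>170)&(np.arange(480)[:,None]<300),200): print(c,a,ray(p,c,.014))
cv2.imwrite('pics/car_v.png',im[0:320][:,:,::-1])"
```

```text
4.3 [0.52975915 0.16436707 0.12961671] [3.14120838e+00 3.46422754e-04 1.71873282e+00]
[416.35436988 162.5628969 ]
[243.31438328 129.85594412]
[243.50848523 125.87366436] 1591 [0.46289442 0.23870046 0.014     ]
[417.30472389 161.04391218] 1503 [0.58944621 0.23315513 0.014     ]
```

View pics/car_v.png

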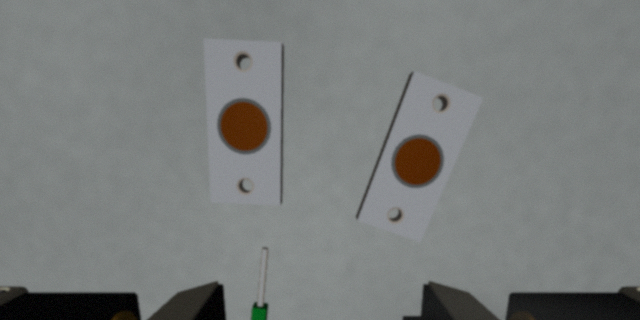

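Carrier 2 is at (244,126) with holes at (244,62) and (246,185). Carrier 1 is at (417,161) with holes at (440,103) and (395,214).

```bash
python3 -c "
from h import *
im,p=pickle.load(open('pics/car.p','rb'))
for gs in(((440,103),(395,214)),((244,62),(246,185))):
  for t in (14,22,30):
    r=[hole(im,p,g,.014,rad=13,thr=t) for g in gs]
    a,b=r[0][0],r[1][0]; m=(a+b)/2; y=np.arctan2(-(a-b)[0],(a-b)[1]); print(m,np.linalg.norm(a-b),y,r[0][2],r[1][2])
  print(go(m[0],m[1],.06,np.pi/2+y))
"
```

```text
[0.58927278 0.23313592 0.014     ] 0.08394068960361896 -0.18469115044073833 [14.14647735 15.59324148] [12.68654097 13.44907505]
[0.58934945 0.23317561 0.014     ] 0.08400682823589364 -0.18359553095926376 [13.11888399 14.58862022] [11.22321221 12.76507698]
[0.58939635 0.23314    0.014     ] 0.08414771213868151 -0.18343895238306412 [11.9977314  13.68778112] [10.11454787 12.06590424]
{'x': 0.0592, 'y': 0.0691, 'z': 0.0696, 'wz': 18.99}
[0.46296573 0.23865109 0.014     ] 0.08400100211545637 0.1086364329612713 [14.65378199 16.11069395] [13.17942402 13.69307986]
[0.46281778 0.2387403  0.014     ] 0.08413813225619181 0.10914726787322318 [13.43925952 14.75880693] [11.84213688 12.75558805]
[0.46269475 0.23868267 0.014     ] 0.08428185238276555 0.10725369958379369 [12.41349905 13.93862056] [10.44729209 12.1159311 ]
{'x': 0.0834, 'y': -0.0554, 'z': 0.0696, 'wz': 2.33}
```

>>> move_arm:
  deltas:
    - {"x": 0.059,"y": 0.069,"z": 0.07,"wx": 0,"wy": 0,"wz": 19,"hand": 1}
    - {"x": 0.059,"y": 0.069,"z": 0.07,"wx": 0,"wy": 0,"wz": 19,"hand": 1}
    - {"x": 0.059,"y": 0.069,"z": 0.07,"wx": 0,"wy": 0,"wz": 19,"hand": 1}
    - {"x": 0.059,"y": 0.069,"z": 0.07,"wx": 0,"wy": 0,"wz": 19,"hand": 1}
    - {"x": 0.059,"y": 0.069,"z": 0.07,"wx": 0,"wy": 0,"wz": 19,"hand": 1}

```text
time: 4.92
tool_pos: [0.589, 0.2329, 0.0611]
tool_rot: [3.14, -0.001, 1.388]
contact_force: [0.2, -0.3, 0.4]
opening: 0.0922
```

```bash
python3 -c "
from h import *
s=monitor.observe();print(s['time'],s['tool_pos'],s['tool_rot'])
print(go(.5894,.2332,.003,np.pi/2-.184))"
```

```text
4.925 [0.58902526 0.2329063  0.06112612] [ 3.13973006e+00 -5.77296112e-04  1.38812364e+00]
{'x': 0.0004, 'y': 0.0003, 'z': 0.0581, 'wz': 0.08}
```

>>> move_arm:
  deltas:
    - {"x": 0,"y": 0,"z": 0.05,"wx": 0,"wy": 0,"wz": 0,"hand": 1}
    - {"x": 0,"y": 0,"z": 0.058,"wx": 0,"wy": 0,"wz": 0,"hand": 1}
    - {"x": 0,"y": 0,"z": 0.058,"wx": 0,"wy": 0,"wz": 0,"hand": 1}
    - {"x": 0,"y": 0,"z": 0.058,"wx": 0,"wy": 0,"wz": 0,"hand": 0.45}
    - {"x": 0,"y": 0,"z": 0.058,"wx": 0,"wy": 0,"wz": 0,"hand": 0.45}
    - {"x": 0,"y": 0,"z": 0.058,"wx": 0,"wy": 0,"wz": 0,"hand": 0.45}
    - {"x": 0,"y": 0,"z": 0.058,"wx": 0,"wy": 0,"wz": 0,"hand": 0.45}
  grip_force: 20

```text
time: 5.8
tool_pos: [0.5886, 0.234, 0.0018]
tool_rot: [3.141, -0.0, 1.389]
contact_force: [-0.1, 0.7, -0.3]
opening: 0.0568
```

```bash
python3 -c "
from h import *
s=monitor.observe();print(s['time'],s['tool_pos'],s['tool_rot'],s['opening'],s['contact_force'])
"
```

```text
5.8 [0.58855006 0.23403512 0.0018252 ] [ 3.14131958e+00 -9.09136491e-06  1.38897419e+00] 0.056798804922745416 [-0.11286493  0.70274122 -0.25800632]
```

>>> move_arm:
  deltas:
    - {"x": 0,"y": 0,"z": 0,"wx": 0,"wy": 0,"wz": 0,"hand": 0.45}
    - {"x": 0,"y": 0,"z": 0,"wx": 0,"wy": 0,"wz": 0,"hand": 0.45}
    - {"x": 0,"y": 0,"z": 0,"wx": 0,"wy": 0,"wz": 0,"hand": 0.45}
    - {"x": 0,"y": 0,"z": 0,"wx": 0,"wy": 0,"wz": 0,"hand": 0.45}

```text
time: 6.3
tool_pos: [0.5886, 0.234, 0.0017]
tool_rot: [3.141, 0.0, 1.389]
contact_force: [0.2, -0.2, 2.7]
opening: 0.0515
```

```bash
python3 -c "
from h import *
s=monitor.observe();print(s['time'],s['tool_pos'],s['tool_rot'],s['opening'],s['contact_force'])
"
```

```text
6.3 [0.5885699  0.23399445 0.00173895] [3.14138553e+00 2.98690380e-06 1.38882498e+00] 0.0515062015194468 [ 0.21216418 -0.16302921  2.71345868]
```

>>> move_arm:
  deltas:
    - {"x": 0,"y": 0,"z": -0.04,"wx": 0,"wy": 0,"wz": 0,"hand": 0.45}
    - {"x": 0,"y": 0,"z": -0.08,"wx": 0,"wy": 0,"wz": 0,"hand": 0.45}
    - {"x": 0,"y": 0,"z": -0.1,"wx": 0,"wy": 0,"wz": 0,"hand": 0.45}
    - {"x": 0,"y": 0,"z": -0.1,"wx": 0,"wy": 0,"wz": 0,"hand": 0.45}

```text
time: 6.8
tool_pos: [0.5893, 0.2342, 0.1031]
tool_rot: [3.139, -0.001, 1.389]
contact_force: [0.7, 1.0, -1.0]
opening: 0.0517
```

```bash
python3 -c "
from h import *
s=monitor.observe();print(s['time'],s['tool_pos'],s['tool_rot'],s['opening'],s['contact_force'])
print(go(.6372,.048,.06,np.pi/2+.1445))
im,p=snap('held'); cv2.imwrite('pics/held_v.png',im[:,:,::-1])
"
```

```text
6.8 [0.58933649 0.234219   0.10309313] [ 3.13861514e+00 -1.29650593e-03  1.38885623e+00] 0.051696317373164935 [ 0.67873176  0.96000135 -1.01688751]
{'x': -0.1745, 'y': 0.0808, 'z': 0.0431, 'wz': -18.7}
```

View pics/held_v.png

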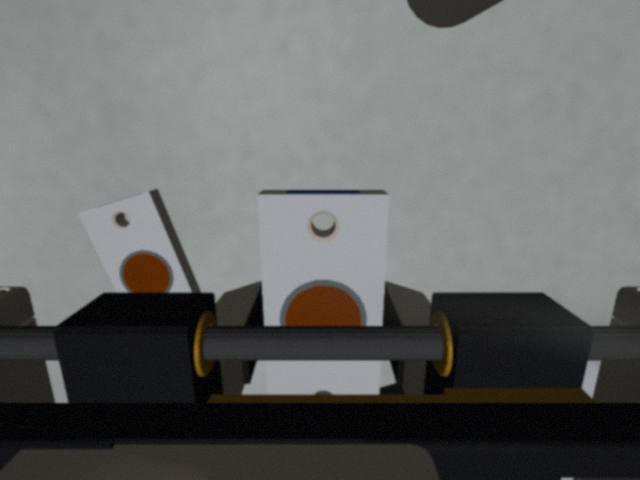

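The carrier is held squarely, with its front hole visible at (322,224). I measure its offset in the tool frame, then carry it over the bar.

```bash
cat >> h.py <<'E'
def intool(X,s):
    d=np.asarray(X)-s["tool_pos"]; w=s["tool_rot"][2]
    return np.array([d[0]*np.cos(w)+d[1]*np.sin(w),d[0]*np.sin(w)-d[1]*np.cos(w),-d[2]])
E
python3 -c "
from h import *
s=monitor.observe()
im,p=pickle.load(open('pics/held.p','rb'))
for t in (14,25,40):
  X,uv,d=hole(im,p,(322,225),s['tool_pos'][2]+.012,rad=22,thr=t); print(uv,d,intool(X,s))
"
```

```text
[322.74903488 225.69400406] [12.75775672 13.26680589] [ 0.04119915  0.00130059 -0.012     ]
[322.6735878  225.14750481] [11.71587575 12.44114301] [ 0.04142853  0.00126966 -0.012     ]
[322.71678543 224.65922165] [10.74022808 11.0527466 ] [ 0.0416333   0.00128729 -0.012     ]
```

>>> move_arm:
  deltas:
    - {"x": -0.1745,"y": 0.081,"z": 0.03,"wx": 0,"wy": 0,"wz": -18.7,"hand": 0.45}
    - {"x": -0.1745,"y": 0.081,"z": 0.03,"wx": 0,"wy": 0,"wz": -18.7,"hand": 0.45}
    - {"x": -0.1745,"y": 0.081,"z": 0.03,"wx": 0,"wy": 0,"wz": -18.7,"hand": 0.45}
    - {"x": -0.1745,"y": 0.081,"z": 0.03,"wx": 0,"wy": 0,"wz": -18.7,"hand": 0.45}
    - {"x": -0.1745,"y": 0.081,"z": 0.03,"wx": 0,"wy": 0,"wz": -18.7,"hand": 0.45}
    - {"x": -0.1745,"y": 0.081,"z": 0.03,"wx": 0,"wy": 0,"wz": -18.7,"hand": 0.45}

```text
time: 7.6
tool_pos: [0.636, 0.0494, 0.0713]
tool_rot: [-3.141, -0.0, 1.717]
contact_force: [-0.5, 0.7, -0.8]
opening: 0.0517
```

```bash
python3 -c "
from h import *
s=monitor.observe();print(s['time'],s['tool_pos'],s['tool_rot'],s['opening'],s['contact_force'])
print(go(.6372,.048,.045,np.pi/2+.1445))
"
```

```text
7.6 [0.63603167 0.04938116 0.07125035] [-3.14074263e+00 -4.72620831e-04  1.71679551e+00] 0.05165701171311326 [-0.50956887  0.69245    -0.78630937]
{'x': -0.0015, 'y': 0.001, 'z': 0.0263, 'wz': 0.09}
```

>>> move_arm:
  deltas:
    - {"x": -0.001,"y": 0,"z": 0.018,"wx": 0,"wy": 0,"wz": 0,"hand": 0.45}
    - {"x": -0.001,"y": 0,"z": 0.02,"wx": 0,"wy": 0,"wz": 0,"hand": 0.45}
    - {"x": -0.001,"y": 0,"z": 0.02,"wx": 0,"wy": 0,"wz": 0,"hand": 0.45}
    - {"x": -0.001,"y": 0,"z": 0.02,"wx": 0,"wy": 0,"wz": 0,"hand": 0.45}

```text
time: 8.1
tool_pos: [0.637, 0.0469, 0.0519]
tool_rot: [3.141, 0.0, 1.715]
contact_force: [-0.6, -0.6, -0.4]
opening: 0.052
```

```bash
python3 -c "
from h import *
s=monitor.observe();print(s['time'],s['tool_pos'],s['tool_rot'],s['opening'],s['contact_force'])
print(go(.6360,.0484,.0422,np.pi/2+.1445))
"
```

```text
8.1 [0.63695391 0.04689314 0.05190448] [3.14099211e+00 2.08540238e-04 1.71549458e+00] 0.05200559865639024 [-0.56225142 -0.63280644 -0.40645393]
{'x': 0.0016, 'y': -0.0007, 'z': 0.0097, 'wz': 0.01}
```

>>> move_arm:
  deltas:
    - {"x": 0.0015,"y": -0.0007,"z": 0,"wx": 0,"wy": 0,"wz": 0,"hand": 0.45}
    - {"x": 0.0015,"y": -0.0007,"z": 0.005,"wx": 0,"wy": 0,"wz": 0,"hand": 0.45}
    - {"x": 0.0015,"y": -0.0007,"z": 0.008,"wx": 0,"wy": 0,"wz": 0,"hand": 0.45}
    - {"x": 0.0015,"y": -0.0007,"z": 0.008,"wx": 0,"wy": 0,"wz": 0,"hand": 0.45}
    - {"x": 0.0015,"y": -0.0007,"z": 0.008,"wx": 0,"wy": 0,"wz": 0,"hand": 0.45}

```text
time: 8.72
tool_pos: [0.6359, 0.048, 0.0436]
tool_rot: [3.142, 0.0, 1.715]
contact_force: [0.7, 0.4, 0.1]
opening: 0.0521
```

```bash
python3 -c "
from h import *
s=monitor.observe();print(s['time'],s['tool_pos'],s['tool_rot'],s['opening'],s['contact_force'])
print(go(.6360,.0484,.0420,np.pi/2+.1445))
"
```

```text
8.725 [0.63586096 0.04802658 0.04362788] [3.14155364e+00 1.13787725e-04 1.71510098e+00] 0.05206046586797316 [0.69586968 0.38727302 0.08861547]
{'x': 0.0003, 'y': 0.0002, 'z': 0.0016, 'wz': -0.01}
```

Good to 0.4 mm. I lower the last bit, release, back up and look.

>>> move_arm:
  deltas:
    - {"x": 0.0003,"y": 0,"z": 0.0013,"wx": 0,"wy": 0,"wz": 0,"hand": 0.45}
    - {"x": 0.0003,"y": 0,"z": 0.0013,"wx": 0,"wy": 0,"wz": 0,"hand": 0.45}
    - {"x": 0.0003,"y": 0,"z": 0.0013,"wx": 0,"wy": 0,"wz": 0,"hand": 0.75}
    - {"x": 0.0003,"y": 0,"z": 0.0013,"wx": 0,"wy": 0,"wz": 0,"hand": 0.75}
    - {"x": 0.0003,"y": 0,"z": 0.0013,"wx": 0,"wy": 0,"wz": 0,"hand": 0.75}

```text
time: 9.35
tool_pos: [0.6358, 0.0484, 0.0424]
tool_rot: [3.141, 0.0, 1.715]
contact_force: [-0.2, 0.6, -0.6]
opening: 0.0683
```

>>> move_arm:
  deltas:
    - {"x": 0,"y": 0,"z": -0.03,"wx": 0,"wy": 0,"wz": 0,"hand": 1}
    - {"x": -0.03,"y": 0,"z": -0.06,"wx": 0,"wy": 0,"wz": 0,"hand": 1}
    - {"x": -0.065,"y": 0,"z": -0.08,"wx": 0,"wy": 0,"wz": 0,"hand": 1}
    - {"x": -0.065,"y": 0,"z": -0.08,"wx": 0,"wy": 0,"wz": 0,"hand": 1}
    - {"x": -0.065,"y": 0,"z": -0.08,"wx": 0,"wy": 0,"wz": 0,"hand": 1}
    - {"x": -0.065,"y": 0,"z": -0.08,"wx": 0,"wy": 0,"wz": 0,"hand": 1}

```text
time: 10.1
tool_pos: [0.6444, -0.0148, 0.1213]
tool_rot: [-3.14, -0.001, 1.716]
contact_force: [0.1, -0.2, -0.5]
opening: 0.0922
```

```bash
python3 -c "
from h import *
im,p=snap('bar1'); s=monitor.observe();print(s['time'],s['tool_pos'],s['tool_rot'],s['opening'])
gs=[proj(p,X) for X in([.6312,.0895,.054],[.6432,.0064,.054])]; print(gs)
for t in (14,22,30):
    r=[hole(im,p,g,.054,rad=15,thr=t) for g in gs]
    a,b=r[0][0],r[1][0]; m=(a+b)/2; y=np.arctan2(-(a-b)[0],(a-b)[1]); print(m,np.linalg.norm(a-b),y,r[0][2],r[1][2],r[0][1],r[1][1])
cv2.imwrite('pics/bar1_v.png',cv2.resize(im[0:300,200:500],None,fx=2.6,fy=2,interpolation=cv2.INTER_CUBIC)[:,:,::-1])
print(go(.4628,.2387,.1,np.pi/2+.108))
"
```

```text
10.15 [ 0.64455925 -0.01483355  0.12142527] [-3.13993977e+00 -5.92945464e-04  1.71633069e+00] 0.09183230758462878
[array([325.13219027,  82.51177083]), array([324.58676116, 227.51626943])]
[0.63663331 0.04758757 0.054     ] 0.08395571812951616 0.14341847406594455 [14.12379384 15.02020473] [12.53994834 13.06954786] [324.0430069   83.04782581] [323.60705662 227.94031334]
[0.63663592 0.04772145 0.054     ] 0.08392001843613231 0.14332126663773725 [13.52129387 13.92348166] [11.7361988 12.330698 ] [324.08943653  82.82884789] [323.63593864 227.70730591]
[0.6366156  0.04773264 0.054     ] 0.08376842961655785 0.14378507391945117 [12.74434904 13.51768472] [11.06626459 11.76632956] [324.02175999  82.94721889] [323.63782978 227.56774807]
{'x': 0.2772, 'y': -0.1431, 'z': 0.0214, 'wz': 2.15}
```

View pics/bar1_v.png

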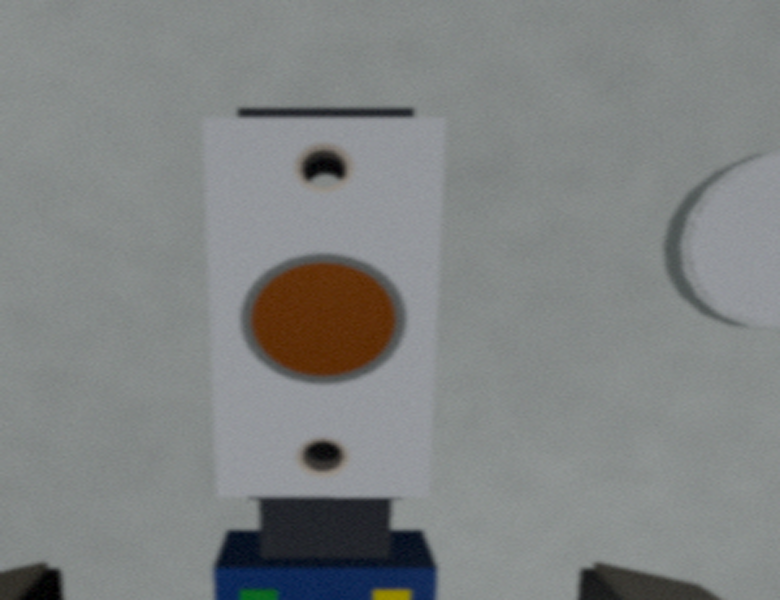

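The first carrier sits squarely on the bar, with the bar's holes visible through both of its holes. I compare the bar's centre line with the carrier's while moving to carrier 2.

>>> move_arm:
  deltas:
    - {"x": 0.277,"y": -0.143,"z": 0.022,"wx": 0,"wy": 0,"wz": 2.1,"hand": 1}
    - {"x": 0.277,"y": -0.143,"z": 0.022,"wx": 0,"wy": 0,"wz": 2.1,"hand": 1}
    - {"x": 0.277,"y": -0.143,"z": 0.022,"wx": 0,"wy": 0,"wz": 2.1,"hand": 1}
    - {"x": 0.277,"y": -0.143,"z": 0.022,"wx": 0,"wy": 0,"wz": 2.1,"hand": 1}
    - {"x": 0.277,"y": -0.143,"z": 0.022,"wx": 0,"wy": 0,"wz": 2.1,"hand": 1}
    - {"x": 0.277,"y": -0.143,"z": 0.022,"wx": 0,"wy": 0,"wz": 2.1,"hand": 1}
    - {"x": 0.277,"y": -0.143,"z": 0.022,"wx": 0,"wy": 0,"wz": 2.1,"hand": 1}
    - {"x": 0.277,"y": -0.143,"z": 0.022,"wx": 0,"wy": 0,"wz": 2.1,"hand": 1}

```text
time: 11.15
tool_pos: [0.4647, 0.2367, 0.1003]
tool_rot: [3.141, 0.0, 1.677]
contact_force: [0.1, -0.3, -0.0]
opening: 0.0917
```

```bash
python3 -c "
from h import *
im,p=pickle.load(open('pics/bar1.p','rb')); g=im.mean(2)
def edges(row,lo,hi):
    r=g[row-1:row+2,lo:hi].mean(0); d=np.gradient(cv2.GaussianBlur(r[None].astype(np.float32),(5,1),0)[0]); i,j=np.argmin(d),np.argmax(d); return lo+i,lo+j,np.abs(d[i]).round(1),d[j].round(1)
print(edges(56,275,375)); 
n=(np.cos(.1437),np.sin(.1437))
e=edges(56,275,375); X=[ray(p,(u,56),.04) for u in e[:2]]; print(np.linalg.norm(X[0]-X[1])); m=(X[0]+X[1])/2; print('bar line',(m[:2]-[.6366,.0477])@n)
s=monitor.observe();print(s['time'],s['tool_pos'],s['tool_rot'])
print(go(.462,.2386,.003,np.pi/2+.108))
"
```

```text
(np.int64(291), np.int64(359), np.float32(23.2), np.float32(22.6))
0.03997624350426948
bar line 0.0005497512615290608
11.15 [0.46469578 0.23673653 0.10034273] [3.14109000e+00 2.13400236e-04 1.67706647e+00]
{'x': 0.0021, 'y': -0.0025, 'z': 0.0973, 'wz': -0.1}
```

>>> move_arm:
  deltas:
    - {"x": 0.002,"y": -0.0025,"z": 0.05,"wx": 0,"wy": 0,"wz": 0,"hand": 1}
    - {"x": 0.002,"y": -0.0025,"z": 0.09,"wx": 0,"wy": 0,"wz": 0,"hand": 1}
    - {"x": 0.002,"y": -0.0025,"z": 0.0975,"wx": 0,"wy": 0,"wz": 0,"hand": 1}
    - {"x": 0.002,"y": -0.0025,"z": 0.0975,"wx": 0,"wy": 0,"wz": 0,"hand": 1}
    - {"x": 0.002,"y": -0.0025,"z": 0.0975,"wx": 0,"wy": 0,"wz": 0,"hand": 0.45}
    - {"x": 0.002,"y": -0.0025,"z": 0.0975,"wx": 0,"wy": 0,"wz": 0,"hand": 0.45}
    - {"x": 0.002,"y": -0.0025,"z": 0.0975,"wx": 0,"wy": 0,"wz": 0,"hand": 0.45}
    - {"x": 0.002,"y": -0.0025,"z": 0.0975,"wx": 0,"wy": 0,"wz": 0,"hand": 0.45}

```text
time: 12.15
tool_pos: [0.4612, 0.2394, 0.0032]
tool_rot: [3.141, -0.0, 1.679]
contact_force: [0.2, 0.5, 0.2]
opening: 0.0567
```

>>> move_arm:
  deltas:
    - {"x": 0,"y": 0,"z": 0,"wx": 0,"wy": 0,"wz": 0,"hand": 0.45}
    - {"x": 0,"y": 0,"z": 0,"wx": 0,"wy": 0,"wz": 0,"hand": 0.45}
    - {"x": 0,"y": 0,"z": 0,"wx": 0,"wy": 0,"wz": 0,"hand": 0.45}
    - {"x": 0,"y": 0,"z": 0,"wx": 0,"wy": 0,"wz": 0,"hand": 0.45}

```text
time: 12.65
tool_pos: [0.4612, 0.2394, 0.003]
tool_rot: [3.141, -0.0, 1.679]
contact_force: [-0.1, 0.3, 4.5]
opening: 0.0518
```

```bash
python3 -c "
from h import *
s=monitor.observe();print(s['time'],s['tool_pos'],s['tool_rot'],s['opening'],s['contact_force'],intool([.4628,.2387,.014],s))
"
```

```text
12.65 [0.46118113 0.23941652 0.00303831] [ 3.14118717e+00 -1.43326157e-05  1.67862157e+00] 0.05182519506476726 [-0.09415155  0.28316282  4.54394465] [-0.00088657  0.00153236 -0.01096169]
```

>>> move_arm:
  deltas:
    - {"x": 0,"y": 0,"z": -0.04,"wx": 0,"wy": 0,"wz": 0,"hand": 0.45}
    - {"x": 0,"y": 0,"z": -0.08,"wx": 0,"wy": 0,"wz": 0,"hand": 0.45}
    - {"x": 0,"y": 0,"z": -0.1,"wx": 0,"wy": 0,"wz": 0,"hand": 0.45}
    - {"x": 0,"y": 0,"z": -0.1,"wx": 0,"wy": 0,"wz": 0,"hand": 0.45}

```text
time: 13.15
tool_pos: [0.4617, 0.2395, 0.1037]
tool_rot: [3.139, -0.0, 1.679]
contact_force: [-0.3, -0.5, -1.5]
opening: 0.052
```

```bash
python3 -c "
from h import *
s=monitor.observe();print(s['time'],s['tool_pos'],s['tool_rot'],s['opening'],s['contact_force'])
im,p=snap('held2')
for t in (14,25,40):
  X,uv,d=hole(im,p,(322,225),s['tool_pos'][2]+.012,rad=22,thr=t); print(uv,d,intool(X,s))
print(go(.6364,.0484,.08,np.pi/2+.1445))
"
```

```text
13.15 [0.46169203 0.23953281 0.10370409] [ 3.13911724e+00 -4.28116013e-04  1.67857024e+00] 0.05196298144300707 [-0.27560731 -0.52242771 -1.54249094]
[322.67755508 224.83138084] [12.4935622  12.88780285] [ 0.04135488  0.00074925 -0.012     ]
[322.68419075 224.36091232] [11.56023913 12.1291448 ] [ 0.04154995  0.0007519  -0.012     ]
[322.49812889 224.37078857] [ 9.97594498 10.67736837] [ 0.04154587  0.00067667 -0.012     ]
{'x': -0.2086, 'y': 0.154, 'z': 0.0225, 'wz': -2.11}
```

>>> move_arm:
  deltas:
    - {"x": -0.208,"y": 0.154,"z": 0.0225,"wx": 0,"wy": 0,"wz": -2.1,"hand": 0.45}
    - {"x": -0.208,"y": 0.154,"z": 0.0225,"wx": 0,"wy": 0,"wz": -2.1,"hand": 0.45}
    - {"x": -0.208,"y": 0.154,"z": 0.0225,"wx": 0,"wy": 0,"wz": -2.1,"hand": 0.45}
    - {"x": -0.208,"y": 0.154,"z": 0.0225,"wx": 0,"wy": 0,"wz": -2.1,"hand": 0.45}
    - {"x": -0.208,"y": 0.154,"z": 0.0225,"wx": 0,"wy": 0,"wz": -2.1,"hand": 0.45}
    - {"x": -0.208,"y": 0.154,"z": 0.0225,"wx": 0,"wy": 0,"wz": -2.1,"hand": 0.45}
    - {"x": -0.208,"y": 0.154,"z": 0.0225,"wx": 0,"wy": 0,"wz": -2.1,"hand": 0.45}
    - {"x": -0.208,"y": 0.154,"z": 0.0225,"wx": 0,"wy": 0,"wz": -2.1,"hand": 0.45}

```text
time: 14.2
tool_pos: [0.6358, 0.0505, 0.0805]
tool_rot: [-3.141, -0.0, 1.717]
contact_force: [0.2, -0.1, -1.5]
opening: 0.0517
```

```bash
python3 -c "
from h import *
s=monitor.observe();print(s['time'],s['tool_pos'],s['tool_rot'],s['opening'])
print(go(.6364,.0487,.06,np.pi/2+.1445))
"
```

```text
14.2 [0.63579701 0.05049629 0.08048462] [-3.14130167e+00 -6.05315205e-05  1.71703666e+00] 0.05171113091031815
{'x': -0.0019, 'y': 0.0003, 'z': 0.0205, 'wz': 0.1}
```

>>> move_arm:
  deltas:
    - {"x": -0.001,"y": 0.0003,"z": 0.015,"wx": 0,"wy": 0,"wz": 0.1,"hand": 0.45}
    - {"x": -0.001,"y": 0.0003,"z": 0.018,"wx": 0,"wy": 0,"wz": 0.1,"hand": 0.45}
    - {"x": -0.001,"y": 0.0003,"z": 0.018,"wx": 0,"wy": 0,"wz": 0.1,"hand": 0.45}
    - {"x": -0.001,"y": 0.0003,"z": 0.018,"wx": 0,"wy": 0,"wz": 0.1,"hand": 0.45}
    - {"x": -0.001,"y": 0.0003,"z": 0.018,"wx": 0,"wy": 0,"wz": 0.1,"hand": 0.45}

```text
time: 14.82
tool_pos: [0.6372, 0.0481, 0.0627]
tool_rot: [3.141, 0.0, 1.713]
contact_force: [0.2, -0.4, -1.7]
opening: 0.0521
```

```bash
python3 -c "
from h import *
s=monitor.observe();print(s['time'],s['tool_pos'],s['tool_rot'],s['opening'])
print(go(.6364,.0487,.0573,np.pi/2+.1445))
"
```

```text
14.825 [0.63715068 0.04811269 0.06265187] [3.14104781e+00 1.73978318e-04 1.71337567e+00] 0.052091964007605525
{'x': 0.0007, 'y': -0.0007, 'z': 0.0054, 'wz': -0.11}
```

>>> move_arm:
  deltas:
    - {"x": 0.0007,"y": -0.0007,"z": 0.003,"wx": 0,"wy": 0,"wz": -0.1,"hand": 0.45}
    - {"x": 0.0007,"y": -0.0007,"z": 0.0045,"wx": 0,"wy": 0,"wz": -0.1,"hand": 0.45}
    - {"x": 0.0007,"y": -0.0007,"z": 0.0045,"wx": 0,"wy": 0,"wz": -0.1,"hand": 0.45}
    - {"x": 0.0007,"y": -0.0007,"z": 0.0045,"wx": 0,"wy": 0,"wz": -0.1,"hand": 0.45}

```text
time: 15.32
tool_pos: [0.6362, 0.0488, 0.0579]
tool_rot: [3.141, 0.0, 1.715]
contact_force: [0.1, -0.4, -0.5]
opening: 0.0519
```

```bash
python3 -c "
from h import *
s=monitor.observe();print(s['time'],s['tool_pos'],s['tool_rot'],s['opening'],s['contact_force'])
print(go(.6364,.0487,.0573,np.pi/2+.1445))
"
```

```text
15.325 [0.63621147 0.04875279 0.05788396] [3.14149539e+00 9.59931087e-05 1.71519211e+00] 0.05189644002036515 [ 0.14399211 -0.42256872 -0.53251615]
{'x': -0.0001, 'y': 0.0002, 'z': 0.0006, 'wz': -0.01}
```

Release, back off and check the holes. From there I also prepare the pin view.

>>> move_arm:
  deltas:
    - {"x": 0,"y": 0,"z": 0.0006,"wx": 0,"wy": 0,"wz": 0,"hand": 0.45}
    - {"x": 0,"y": 0,"z": 0.0006,"wx": 0,"wy": 0,"wz": 0,"hand": 0.45}
    - {"x": 0,"y": 0,"z": 0.0006,"wx": 0,"wy": 0,"wz": 0,"hand": 0.75}
    - {"x": 0,"y": 0,"z": 0.0006,"wx": 0,"wy": 0,"wz": 0,"hand": 0.75}
    - {"x": 0,"y": 0,"z": 0.0006,"wx": 0,"wy": 0,"wz": 0,"hand": 0.75}

```text
time: 15.95
tool_pos: [0.6362, 0.0487, 0.0574]
tool_rot: [3.141, 0.0, 1.715]
contact_force: [0.6, -0.8, -0.1]
opening: 0.0686
```

>>> move_arm:
  deltas:
    - {"x": 0,"y": 0,"z": -0.03,"wx": 0,"wy": 0,"wz": 0,"hand": 1}
    - {"x": -0.03,"y": 0,"z": -0.06,"wx": 0,"wy": 0,"wz": 0,"hand": 1}
    - {"x": -0.068,"y": 0,"z": -0.08,"wx": 0,"wy": 0,"wz": 0,"hand": 1}
    - {"x": -0.068,"y": 0,"z": -0.08,"wx": 0,"wy": 0,"wz": 0,"hand": 1}
    - {"x": -0.068,"y": 0,"z": -0.08,"wx": 0,"wy": 0,"wz": 0,"hand": 1}
    - {"x": -0.068,"y": 0,"z": -0.08,"wx": 0,"wy": 0,"wz": 0,"hand": 1}

```text
time: 16.7
tool_pos: [0.6453, -0.0175, 0.1363]
tool_rot: [-3.14, -0.001, 1.716]
contact_force: [-0.2, 0.9, 0.1]
opening: 0.0916
```

```bash
python3 -c "
from h import *
im,p=snap('bar2'); s=monitor.observe();print(s['time'],s['tool_pos'],s['tool_rot'],s['opening'])
gs=[proj(p,X) for X in([.6306,.0892,.068],[.6426,.0061,.068])]; print(gs)
for t in (14,22,30):
    r=[hole(im,p,g,.068,rad=17,thr=t) for g in gs]
    a,b=r[0][0],r[1][0]; m=(a+b)/2; y=np.arctan2(-(a-b)[0],(a-b)[1]); print(m,np.linalg.norm(a-b),y,r[0][2],r[1][2],r[0][1],r[1][1])
cv2.imwrite('pics/bar2_v.png',cv2.resize(im[0:300,200:500],None,fx=2.6,fy=2,interpolation=cv2.INTER_CUBIC)[:,:,::-1])
"
```

```text
16.75 [ 0.64544174 -0.01745136  0.13640124] [-3.14003340e+00 -5.65327971e-04  1.71639926e+00] 0.09147795435383696
[array([323.08827801,  77.88922586]), array([322.74807251, 223.19737287])]
[0.63708256 0.04792652 0.068     ] 0.08384165301849163 0.14479242484380345 [14.12052402 15.33577835] [12.51078427 13.06623534] [323.90311241  77.6132164 ] [323.66686249 222.78699112]
[0.63705116 0.04800547 0.068     ] 0.08377343390082 0.14505752058574334 [13.48705052 14.40444502] [11.72459335 12.24619882] [323.84869766  77.51983452] [323.6534729  222.60487747]
[0.63702405 0.04805021 0.068     ] 0.08365993017601978 0.14552279442680996 [12.78739455 13.84672543] [11.152147   11.58638087] [323.77808571  77.53627968] [323.65226555 222.44117165]
```

View pics/bar2_v.png

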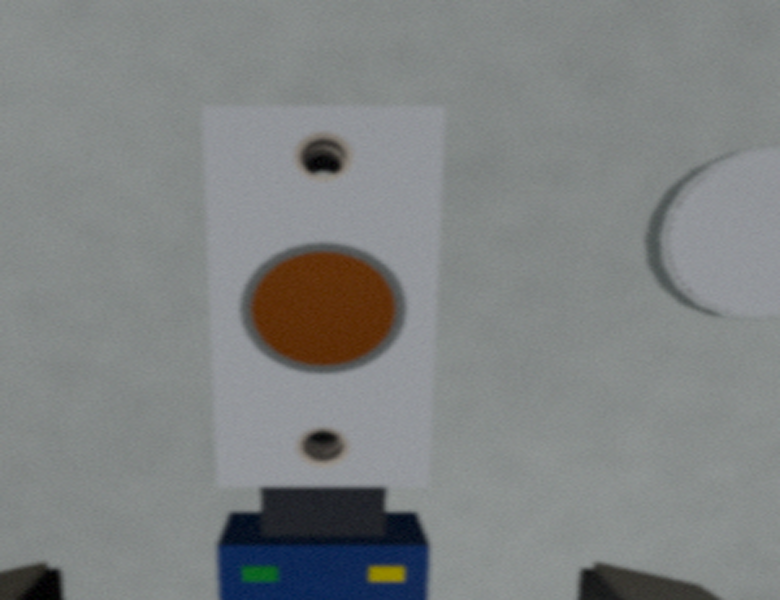

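The second carrier sits squarely on the first: camera centre (0.6370,0.0480) against the seat at (0.6372,0.0480). Both holes line up. Next I view the pins from the same yaw and range.

```bash
python3 -c "
from h import *
print(go(.655,-.295,.178,1.716))"
```

```text
{'x': -0.276, 'y': -0.0308, 'z': -0.0416, 'wz': 0.02}
```

>>> move_arm:
  deltas:
    - {"x": -0.05,"y": -0.005,"z": -0.042,"wx": 0,"wy": 0,"wz": 0,"hand": 1}
    - {"x": -0.276,"y": -0.031,"z": -0.042,"wx": 0,"wy": 0,"wz": 0,"hand": 1}
    - {"x": -0.276,"y": -0.031,"z": -0.042,"wx": 0,"wy": 0,"wz": 0,"hand": 1}
    - {"x": -0.276,"y": -0.031,"z": -0.042,"wx": 0,"wy": 0,"wz": 0,"hand": 1}
    - {"x": -0.276,"y": -0.031,"z": -0.042,"wx": 0,"wy": 0,"wz": 0,"hand": 1}
    - {"x": -0.276,"y": -0.031,"z": -0.042,"wx": 0,"wy": 0,"wz": 0,"hand": 1}
    - {"x": -0.276,"y": -0.031,"z": -0.042,"wx": 0,"wy": 0,"wz": 0,"hand": 1}
    - {"x": -0.276,"y": -0.031,"z": -0.042,"wx": 0,"wy": 0,"wz": 0,"hand": 1}

```text
time: 17.75
tool_pos: [0.6554, -0.2941, 0.1793]
tool_rot: [-3.141, -0.0, 1.717]
contact_force: [-0.3, -0.7, -0.5]
opening: 0.0917
```

>>> move_arm:
  deltas:
    - {"x": 0,"y": 0,"z": 0,"wx": 0,"wy": 0,"wz": 0,"hand": 1}
    - {"x": 0,"y": 0,"z": 0,"wx": 0,"wy": 0,"wz": 0,"hand": 1}

```text
time: 18.0
tool_pos: [0.6552, -0.2953, 0.1795]
tool_rot: [3.141, 0.0, 1.716]
contact_force: [-0.7, -0.7, 0.0]
opening: 0.0919
```

```bash
python3 -c "
from h import *
im,p=snap('pins'); s=monitor.observe();print(s['time'],s['tool_pos'],s['tool_rot'],s['opening'])
cv2.imwrite('pics/pins_v.png',im[:320][:,:,::-1])
H=hsv(im)
for c,a,r,pt in blobs((H[...,0]>=3)&(H[...,0]<16)&(H[...,1]>150)&(np.arange(480)[:,None]<300),60): print(c,a,[np.round(x,1) for x in r],ray(p,c,.11),H[int(c[1]),int(c[0])])
"
```

```text
18.05 [ 0.65517841 -0.29555897  0.17950894] [3.14139368e+00 2.63399097e-04 1.71598115e+00] 0.09156432065276746
[336.56149068  95.95279503] 805 [array([337.,  96.]), array([34., 30.]), np.float64(90.0)] [ 0.64965417 -0.19688014  0.11      ] [ 15 255 160]
[311.75686813 192.97802198] 728 [array([311.5, 192.5]), array([33., 27.]), np.float64(90.0)] [ 0.64320999 -0.25420002  0.11      ] [ 15 255 159]
```

View pics/pins_v.png

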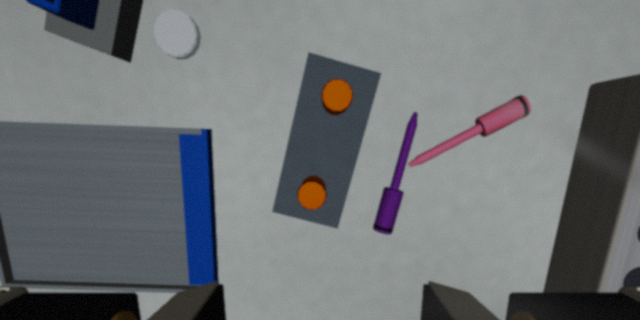

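The orange knob tops are at about (337,95) and (312,194). The decoy purple and pink pins lie flat on the bench. I isolate each bright top face.

```bash
python3 -c "
from h import *
im,p=pickle.load(open('pics/pins.p','rb')); H=hsv(im); V=H[...,2]
print(V[75:118:1,337].tolist()); print(V[172:214,312].tolist()); print(proj(p,np.append((-p['R'].T@p['t'])[:2],0)))
m=(H[...,0]>=3)&(H[...,0]<18)&(H[...,1]>150)&(V>140)&(np.arange(480)[:,None]<300)
P=[]
for c,a,r,pt in blobs(m,60):
  e=cv2.fitEllipse(cv2.convexHull(pt)); X=ray(p,e[0],.11); P.append(X); d=np.linalg.norm(p['R']@X+p['t']); print(e,X,ray(p,c,.11),np.array(e[1])/369.5*d*1e3)
print(np.linalg.norm(P[0]-P[1]))
"
```

```text
[75, 77, 73, 76, 109, 142, 159, 159, 162, 163, 159, 163, 164, 163, 161, 159, 161, 163, 163, 164, 160, 158, 160, 158, 162, 163, 163, 163, 159, 161, 161, 163, 163, 159, 153, 126, 79, 42, 45, 49, 57, 65, 74]
[79, 75, 64, 60, 60, 59, 56, 51, 52, 87, 131, 156, 161, 162, 163, 160, 163, 160, 160, 161, 158, 161, 163, 163, 164, 165, 160, 160, 161, 162, 163, 164, 161, 162, 162, 156, 141, 106, 75, 78, 75, 79]
[322.93319194 137.38988572]
((336.7733154296875, 94.574462890625), (27.447471618652344, 30.001333236694336), 1.3538230657577515) [ 0.64965969 -0.19613329  0.11      ] [ 0.64970726 -0.1961464   0.11      ] [16.98202885 18.56212891]
((311.289794921875, 195.16775512695312), (25.528629302978516, 25.89056968688965), 116.24502563476562) [ 0.64311035 -0.25558132  0.11      ] [ 0.64313204 -0.25558178  0.11      ] [15.88592389 16.11115171]
0.05980771012828852
```

```bash
python3 -c "
from h import *
print(go(.6488,-.1962,.125,1.716))"
```

```text
{'x': 0.0992, 'y': 0.0081, 'z': 0.0545, 'wz': -0.0}
```

>>> move_arm:
  deltas:
    - {"x": 0.099,"y": 0.008,"z": 0,"wx": 0,"wy": 0,"wz": 0,"hand": 0.5}
    - {"x": 0.099,"y": 0.008,"z": 0,"wx": 0,"wy": 0,"wz": 0,"hand": 0.5}
    - {"x": 0.099,"y": 0.008,"z": 0.054,"wx": 0,"wy": 0,"wz": 0,"hand": 0.5}
    - {"x": 0.099,"y": 0.008,"z": 0.054,"wx": 0,"wy": 0,"wz": 0,"hand": 0.5}
    - {"x": 0.099,"y": 0.008,"z": 0.054,"wx": 0,"wy": 0,"wz": 0,"hand": 0.5}
    - {"x": 0.099,"y": 0.008,"z": 0.054,"wx": 0,"wy": 0,"wz": 0,"hand": 0.5}
    - {"x": 0.099,"y": 0.008,"z": 0.054,"wx": 0,"wy": 0,"wz": 0,"hand": 0.5}

```text
time: 18.92
tool_pos: [0.6492, -0.1977, 0.1267]
tool_rot: [3.14, 0.001, 1.715]
contact_force: [-0.5, -0.4, 0.4]
opening: 0.046
```

```bash
python3 -c "
from h import *
s=monitor.observe();print(s['time'],s['tool_pos'],s['tool_rot'],s['opening'])
print(go(.6488,-.1962,.0755,1.716))"
```

```text
18.925 [ 0.64922945 -0.19771812  0.12674003] [3.13955826e+00 1.30579770e-03 1.71454040e+00] 0.04602852431506547
{'x': 0.0016, 'y': -0.0002, 'z': 0.0512, 'wz': -0.08}
```

>>> move_arm:
  deltas:
    - {"x": 0.0005,"y": 0,"z": 0.03,"wx": 0,"wy": 0,"wz": 0,"hand": 0.5}
    - {"x": 0.0005,"y": 0,"z": 0.05,"wx": 0,"wy": 0,"wz": 0,"hand": 0.5}
    - {"x": 0.0005,"y": 0,"z": 0.05,"wx": 0,"wy": 0,"wz": 0,"hand": 0.5}
    - {"x": 0.0005,"y": 0,"z": 0.05,"wx": 0,"wy": 0,"wz": 0,"hand": 0.5}
    - {"x": 0.0005,"y": 0,"z": 0.05,"wx": 0,"wy": 0,"wz": 0,"hand": 0.5}

```text
time: 19.55
tool_pos: [0.6493, -0.1969, 0.0768]
tool_rot: [3.14, 0.001, 1.715]
contact_force: [0.4, 0.6, -0.1]
opening: 0.0457
```

```bash
python3 -c "
from h import *
s=monitor.observe();print(s['time'],s['tool_pos'],s['tool_rot'],s['opening'])
print(go(.6488,-.1962,.0755,1.716))"
```

```text
19.55 [ 0.64931614 -0.19688091  0.07676064] [3.13951778e+00 1.36734356e-03 1.71510506e+00] 0.04570187236331176
{'x': 0.0007, 'y': -0.0004, 'z': 0.0013, 'wz': -0.05}
```

>>> move_arm:
  deltas:
    - {"x": 0.0007,"y": -0.0004,"z": 0.001,"wx": 0,"wy": 0,"wz": 0,"hand": 0.5}
    - {"x": 0.0007,"y": -0.0004,"z": 0.001,"wx": 0,"wy": 0,"wz": 0,"hand": 0.5}
    - {"x": 0.0007,"y": -0.0004,"z": 0.001,"wx": 0,"wy": 0,"wz": 0,"hand": 0.1}
    - {"x": 0.0007,"y": -0.0004,"z": 0.001,"wx": 0,"wy": 0,"wz": 0,"hand": 0.1}
    - {"x": 0.0007,"y": -0.0004,"z": 0.001,"wx": 0,"wy": 0,"wz": 0,"hand": 0.1}
    - {"x": 0.0007,"y": -0.0004,"z": 0.001,"wx": 0,"wy": 0,"wz": 0,"hand": 0.1}
    - {"x": 0.0007,"y": -0.0004,"z": 0.001,"wx": 0,"wy": 0,"wz": 0,"hand": 0.1}
    - {"x": 0.0007,"y": -0.0004,"z": 0.001,"wx": 0,"wy": 0,"wz": 0,"hand": 0.1}
  grip_force: 25

```text
time: 20.55
tool_pos: [0.6481, -0.1959, 0.0743]
tool_rot: [3.142, 0.0, 1.715]
contact_force: [0.1, 0.3, -0.8]
opening: 0.0177
```

```bash
python3 -c "
from h import *
s=monitor.observe();print(s['time'],s['tool_pos'],s['tool_rot'],s['opening'],s['contact_force'],intool([.64966,-.19613,.09],s))"
```

```text
20.55 [ 0.64810921 -0.19590448  0.0742578 ] [3.14155456e+00 1.02413662e-04 1.71515709e+00] 0.01769864105410283 [ 0.12288385  0.29559045 -0.7845953 ] [-0.00044627  0.00150222 -0.0157422 ]
```

>>> move_arm:
  deltas:
    - {"x": 0,"y": 0,"z": -0.04,"wx": 0,"wy": 0,"wz": 0,"hand": 0.1}
    - {"x": 0,"y": 0,"z": -0.08,"wx": 0,"wy": 0,"wz": 0,"hand": 0.1}
    - {"x": 0,"y": 0,"z": -0.09,"wx": 0,"wy": 0,"wz": 0,"hand": 0.1}
    - {"x": 0,"y": 0,"z": -0.09,"wx": 0,"wy": 0,"wz": 0,"hand": 0.1}

```text
time: 21.05
tool_pos: [0.648, -0.1958, 0.1641]
tool_rot: [3.141, 0.0, 1.715]
contact_force: [0.3, 0.1, -0.6]
opening: 0.0173
```

```bash
python3 -c "
from h import *
s=monitor.observe();print(s['time'],s['tool_pos'],s['tool_rot'],s['opening'],s['contact_force'])
c=np.array([.6363,.0480]); y=.145; a=np.array([-np.sin(y),np.cos(y)])*.042
print(c+a,c-a); print(go(*(c+a),.165,1.716))"
```

```text
21.05 [ 0.64798999 -0.19583053  0.16410116] [3.14143388e+00 1.80054245e-04 1.71519264e+00] 0.017273803862289314 [ 0.28340238  0.10285676 -0.56288888]
[0.63023132 0.08955925] [0.64236868 0.00644075]
{'x': 0.285, 'y': 0.0235, 'z': -0.0009, 'wz': -0.05}
```

>>> move_arm:
  deltas:
    - {"x": 0.285,"y": 0.023,"z": 0,"wx": 0,"wy": 0,"wz": 0,"hand": 0.1}
    - {"x": 0.285,"y": 0.023,"z": 0,"wx": 0,"wy": 0,"wz": 0,"hand": 0.1}
    - {"x": 0.285,"y": 0.023,"z": 0,"wx": 0,"wy": 0,"wz": 0,"hand": 0.1}
    - {"x": 0.285,"y": 0.023,"z": 0,"wx": 0,"wy": 0,"wz": 0,"hand": 0.1}
    - {"x": 0.285,"y": 0.023,"z": 0,"wx": 0,"wy": 0,"wz": 0,"hand": 0.1}
    - {"x": 0.285,"y": 0.023,"z": 0,"wx": 0,"wy": 0,"wz": 0,"hand": 0.1}
    - {"x": 0.285,"y": 0.023,"z": 0,"wx": 0,"wy": 0,"wz": 0,"hand": 0.1}
    - {"x": 0.285,"y": 0.023,"z": 0,"wx": 0,"wy": 0,"wz": 0,"hand": 0.1}

```text
time: 22.05
tool_pos: [0.6298, 0.088, 0.1635]
tool_rot: [-3.14, 0.0, 1.713]
contact_force: [-0.5, -1.3, -0.7]
opening: 0.0173
```

```bash
python3 -c "
from h import *
s=monitor.observe();print(s['time'],s['tool_pos'],s['tool_rot'])
print(go(.6300,.0901,.145,1.7158))"
```

```text
22.05 [0.62977724 0.08795909 0.1634839 ] [-3.14040400e+00  2.09043324e-04  1.71340045e+00]
{'x': 0.0021, 'y': 0.0005, 'z': 0.0185, 'wz': -0.14}
```

>>> move_arm:
  deltas:
    - {"x": 0.0008,"y": 0,"z": 0.015,"wx": 0,"wy": 0,"wz": 0,"hand": 0.1}
    - {"x": 0.0008,"y": 0,"z": 0.018,"wx": 0,"wy": 0,"wz": 0,"hand": 0.1}
    - {"x": 0.0008,"y": 0,"z": 0.018,"wx": 0,"wy": 0,"wz": 0,"hand": 0.1}
    - {"x": 0.0008,"y": 0,"z": 0.018,"wx": 0,"wy": 0,"wz": 0,"hand": 0.1}

```text
time: 22.55
tool_pos: [0.6299, 0.0902, 0.1465]
tool_rot: [3.141, 0.0, 1.715]
contact_force: [-0.0, 0.5, 0.0]
opening: 0.0175
```

```bash
python3 -c "
from h import *
s=monitor.observe();print(s['time'],s['tool_pos'],s['tool_rot'])
print(go(.6300,.0901,.14,1.7158))"
```

```text
22.55 [0.62990873 0.09016992 0.14646236] [3.14111665e+00 1.94890622e-04 1.71510403e+00]
{'x': -0.0001, 'y': 0.0001, 'z': 0.0065, 'wz': -0.04}
```

On target. I lower the pin's tapered tip into the top carrier and watch the force.

>>> move_arm:
  deltas:
    - {"x": 0,"y": 0,"z": 0.005,"wx": 0,"wy": 0,"wz": 0,"hand": 0.1}
    - {"x": 0,"y": 0,"z": 0.01,"wx": 0,"wy": 0,"wz": 0,"hand": 0.1}
    - {"x": 0,"y": 0,"z": 0.015,"wx": 0,"wy": 0,"wz": 0,"hand": 0.1}
    - {"x": 0,"y": 0,"z": 0.018,"wx": 0,"wy": 0,"wz": 0,"hand": 0.1}
    - {"x": 0,"y": 0,"z": 0.018,"wx": 0,"wy": 0,"wz": 0,"hand": 0.1}

```text
time: 23.18
tool_pos: [0.6296, 0.0903, 0.1279]
tool_rot: [-3.141, -0.0, 1.715]
contact_force: [-0.1, -0.2, -0.6]
opening: 0.0176
```

```bash
python3 -c "
from h import *
s=monitor.observe();print(s['time'],s['tool_pos'],s['tool_rot'],s['contact_force'],s['torque'])"
```

```text
23.175 [0.62957184 0.09026557 0.12786157] [-3.14098401e+00 -6.67862916e-06  1.71521759e+00] [-0.06094452 -0.22184477 -0.55204874] [-0.00831225 -0.12480171  0.00886731]
```

>>> move_arm:
  deltas:
    - {"x": 0,"y": 0,"z": 0.005,"wx": 0,"wy": 0,"wz": 0,"hand": 0.1}
    - {"x": 0,"y": 0,"z": 0.01,"wx": 0,"wy": 0,"wz": 0,"hand": 0.1}
    - {"x": 0,"y": 0,"z": 0.015,"wx": 0,"wy": 0,"wz": 0,"hand": 0.1}
    - {"x": 0,"y": 0,"z": 0.02,"wx": 0,"wy": 0,"wz": 0,"hand": 0.1}
    - {"x": 0,"y": 0,"z": 0.024,"wx": 0,"wy": 0,"wz": 0,"hand": 0.1}
    - {"x": 0,"y": 0,"z": 0.024,"wx": 0,"wy": 0,"wz": 0,"hand": 0.1}

```text
time: 23.92
tool_pos: [0.6295, 0.0903, 0.1038]
tool_rot: [-3.141, -0.0, 1.715]
contact_force: [-0.6, 0.0, -0.5]
opening: 0.0171
```

```bash
python3 -c "
from h import *
s=monitor.observe();print(s['time'],s['tool_pos'],s['tool_rot'],s['contact_force'],s['torque'])"
```

```text
23.925 [0.62951334 0.0902528  0.10381518] [-3.14086384e+00 -6.07110744e-06  1.71523474e+00] [-0.58721707  0.04309225 -0.50521442] [-0.03393912 -0.06033899 -0.02192791]
```

>>> move_arm:
  deltas:
    - {"x": 0,"y": 0.0004,"z": 0.006,"wx": 0,"wy": 0,"wz": 0,"hand": 0.1}
    - {"x": 0,"y": 0.0004,"z": 0.012,"wx": 0,"wy": 0,"wz": 0,"hand": 0.1}
    - {"x": 0,"y": 0.0004,"z": 0.018,"wx": 0,"wy": 0,"wz": 0,"hand": 0.1}
    - {"x": 0,"y": 0.0004,"z": 0.024,"wx": 0,"wy": 0,"wz": 0,"hand": 0.1}
    - {"x": 0,"y": 0.0004,"z": 0.029,"wx": 0,"wy": 0,"wz": 0,"hand": 0.1}
    - {"x": 0,"y": 0.0004,"z": 0.031,"wx": 0,"wy": 0,"wz": 0,"hand": 0.1}
    - {"x": 0,"y": 0.0004,"z": 0.032,"wx": 0,"wy": 0,"wz": 0,"hand": 0.1}

```text
time: 24.8
tool_pos: [0.6301, 0.0903, 0.0723]
tool_rot: [-3.142, 0.0, 1.715]
contact_force: [-1.2, -0.1, 3.9]
opening: 0.0176
```

```bash
python3 -c "
from h import *
s=monitor.observe();print(s['time'],s['tool_pos'],s['tool_rot'],s['contact_force'],s['torque'])"
```

```text
24.8 [0.63012584 0.09029812 0.07226036] [-3.14157020e+00  1.02494181e-04  1.71521665e+00] [-1.18764791 -0.10380259  3.88916683] [-0.03298299  0.26502914  0.03876043]
```

>>> move_arm:
  deltas:
    - {"x": 0,"y": 0,"z": 0.001,"wx": 0,"wy": 0,"wz": 0,"hand": 0.1}
    - {"x": 0,"y": 0,"z": 0.001,"wx": 0,"wy": 0,"wz": 0,"hand": 0.1}
    - {"x": 0,"y": 0,"z": 0,"wx": 0,"wy": 0,"wz": 0,"hand": 0.5}
    - {"x": 0,"y": 0,"z": 0,"wx": 0,"wy": 0,"wz": 0,"hand": 0.5}
    - {"x": 0,"y": 0,"z": 0,"wx": 0,"wy": 0,"wz": 0,"hand": 0.5}
    - {"x": 0,"y": 0,"z": -0.05,"wx": 0,"wy": 0,"wz": 0,"hand": 0.5}
    - {"x": 0,"y": 0,"z": -0.07,"wx": 0,"wy": 0,"wz": 0,"hand": 0.5}
    - {"x": 0,"y": 0,"z": -0.07,"wx": 0,"wy": 0,"wz": 0,"hand": 0.5}

```text
time: 25.8
tool_pos: [0.6311, 0.0904, 0.1439]
tool_rot: [3.138, 0.001, 1.715]
contact_force: [-0.0, -0.7, -1.1]
opening: 0.0459
```

```bash
python3 -c "
from h import *
s=monitor.observe();print(s['time'],s['tool_pos'],s['tool_rot'],s['opening'],s['contact_force'])
print(go(.6420,-.2556,.14,1.716))"
```

```text
25.8 [0.63114353 0.09036718 0.14391184] [3.13780577e+00 5.15678658e-04 1.71518796e+00] 0.04592737792036178 [-0.01127126 -0.65349724 -1.09946194]
{'x': -0.3439, 'y': -0.039, 'z': 0.0039, 'wz': -0.05}
```

>>> move_arm:
  deltas:
    - {"x": -0.344,"y": -0.038,"z": 0.003,"wx": 0,"wy": 0,"wz": 0,"hand": 0.5}
    - {"x": -0.344,"y": -0.038,"z": 0.003,"wx": 0,"wy": 0,"wz": 0,"hand": 0.5}
    - {"x": -0.344,"y": -0.038,"z": 0.003,"wx": 0,"wy": 0,"wz": 0,"hand": 0.5}
    - {"x": -0.344,"y": -0.038,"z": 0.003,"wx": 0,"wy": 0,"wz": 0,"hand": 0.5}
    - {"x": -0.344,"y": -0.038,"z": 0.003,"wx": 0,"wy": 0,"wz": 0,"hand": 0.5}
    - {"x": -0.344,"y": -0.038,"z": 0.003,"wx": 0,"wy": 0,"wz": 0,"hand": 0.5}
    - {"x": -0.344,"y": -0.038,"z": 0.003,"wx": 0,"wy": 0,"wz": 0,"hand": 0.5}
    - {"x": -0.344,"y": -0.038,"z": 0.003,"wx": 0,"wy": 0,"wz": 0,"hand": 0.5}

```text
time: 26.8
tool_pos: [0.6415, -0.2546, 0.1378]
tool_rot: [-3.14, -0.002, 1.715]
contact_force: [0.2, 0.2, 0.0]
opening: 0.046
```

>>> move_arm:
  deltas:
    - {"x": 0,"y": 0,"z": 0,"wx": 0,"wy": 0,"wz": 0,"hand": 0.5}
    - {"x": 0,"y": 0,"z": 0,"wx": 0,"wy": 0,"wz": 0,"hand": 0.5}

```text
time: 27.05
tool_pos: [0.6423, -0.2543, 0.1394]
tool_rot: [3.142, 0.0, 1.717]
contact_force: [0.4, 0.1, 0.6]
opening: 0.0458
```

```bash
python3 -c "
from h import *
s=monitor.observe();print(s['time'],s['tool_pos'],s['tool_rot'],s['opening'],s['contact_force'])
print(go(.6420,-.2556,.0745,1.716))"
```

```text
27.05 [ 0.64227398 -0.25428427  0.13936837] [3.14157846e+00 1.17788752e-05 1.71685788e+00] 0.04575254009255135 [0.40501735 0.08235168 0.60970366]
{'x': -0.0013, 'y': -0.0005, 'z': 0.0649, 'wz': 0.05}
```

>>> move_arm:
  deltas:
    - {"x": -0.0013,"y": -0.0003,"z": 0.03,"wx": 0,"wy": 0,"wz": 0,"hand": 0.5}
    - {"x": -0.0013,"y": -0.0003,"z": 0.055,"wx": 0,"wy": 0,"wz": 0,"hand": 0.5}
    - {"x": -0.0013,"y": -0.0003,"z": 0.0645,"wx": 0,"wy": 0,"wz": 0,"hand": 0.5}
    - {"x": -0.0013,"y": -0.0003,"z": 0.0645,"wx": 0,"wy": 0,"wz": 0,"hand": 0.5}
    - {"x": -0.0013,"y": -0.0003,"z": 0.0645,"wx": 0,"wy": 0,"wz": 0,"hand": 0.5}

```text
time: 27.68
tool_pos: [0.6427, -0.2571, 0.0762]
tool_rot: [3.14, 0.001, 1.715]
contact_force: [-0.4, -0.1, -0.1]
opening: 0.0456
```

```bash
python3 -c "
from h import *
s=monitor.observe();print(s['time'],s['tool_pos'],s['tool_rot'],s['opening'],s['contact_force'])
print(go(.6420,-.2556,.0745,1.716))"
```

```text
27.675 [ 0.64266073 -0.2570969   0.07616908] [3.13975992e+00 1.43613695e-03 1.71543337e+00] 0.04561572894089046 [-0.42426722 -0.06390798 -0.11384256]
{'x': 0.0016, 'y': -0.0004, 'z': 0.0017, 'wz': -0.03}
```

>>> move_arm:
  deltas:
    - {"x": 0.0014,"y": -0.0004,"z": 0.0013,"wx": 0,"wy": 0,"wz": 0,"hand": 0.5}
    - {"x": 0.0014,"y": -0.0004,"z": 0.0013,"wx": 0,"wy": 0,"wz": 0,"hand": 0.5}
    - {"x": 0.0014,"y": -0.0004,"z": 0.0013,"wx": 0,"wy": 0,"wz": 0,"hand": 0.1}
    - {"x": 0.0014,"y": -0.0004,"z": 0.0013,"wx": 0,"wy": 0,"wz": 0,"hand": 0.1}
    - {"x": 0.0014,"y": -0.0004,"z": 0.0013,"wx": 0,"wy": 0,"wz": 0,"hand": 0.1}
    - {"x": 0.0014,"y": -0.0004,"z": 0.0013,"wx": 0,"wy": 0,"wz": 0,"hand": 0.1}
    - {"x": 0.0014,"y": -0.0004,"z": 0.0013,"wx": 0,"wy": 0,"wz": 0,"hand": 0.1}
    - {"x": 0.0014,"y": -0.0004,"z": 0.0013,"wx": 0,"wy": 0,"wz": 0,"hand": 0.1}
  grip_force: 25

```text
time: 28.68
tool_pos: [0.6413, -0.2556, 0.0735]
tool_rot: [3.142, 0.0, 1.715]
contact_force: [-0.1, 0.3, -0.0]
opening: 0.0176
```

```bash
python3 -c "
from h import *
s=monitor.observe();print(s['time'],s['tool_pos'],s['tool_rot'],s['opening'],s['contact_force'],intool([.64311,-.25558,.09],s))"
```

```text
28.675 [ 0.64133793 -0.25561422  0.0734782 ] [3.14153461e+00 1.56690152e-04 1.71516916e+00] 0.017635894290397528 [-0.11862692  0.28319474 -0.04986659] [-0.00022109  0.00175856 -0.0165218 ]
```

>>> move_arm:
  deltas:
    - {"x": 0,"y": 0,"z": -0.04,"wx": 0,"wy": 0,"wz": 0,"hand": 0.1}
    - {"x": 0,"y": 0,"z": -0.08,"wx": 0,"wy": 0,"wz": 0,"hand": 0.1}
    - {"x": 0,"y": 0,"z": -0.1,"wx": 0,"wy": 0,"wz": 0,"hand": 0.1}
    - {"x": 0,"y": 0,"z": -0.1,"wx": 0,"wy": 0,"wz": 0,"hand": 0.1}

```text
time: 29.18
tool_pos: [0.642, -0.256, 0.1753]
tool_rot: [3.139, 0.002, 1.715]
contact_force: [0.3, -0.5, -0.8]
opening: 0.0174
```

```bash
python3 -c "
from h import *
s=monitor.observe();print(s['time'],s['tool_pos'],s['tool_rot'],s['opening'],s['contact_force'])
print(go(.6422,.0069,.165,1.7158))"
```

```text
29.175 [ 0.64204073 -0.25595181  0.17532383] [3.13861308e+00 2.28827914e-03 1.71520714e+00] 0.017434549064193897 [ 0.33751328 -0.48414174 -0.83605617]
{'x': 0.2601, 'y': 0.038, 'z': 0.0103, 'wz': -0.03}
```

>>> move_arm:
  deltas:
    - {"x": 0.26,"y": 0.038,"z": 0.01,"wx": 0,"wy": 0,"wz": 0,"hand": 0.1}
    - {"x": 0.26,"y": 0.038,"z": 0.01,"wx": 0,"wy": 0,"wz": 0,"hand": 0.1}
    - {"x": 0.26,"y": 0.038,"z": 0.01,"wx": 0,"wy": 0,"wz": 0,"hand": 0.1}
    - {"x": 0.26,"y": 0.038,"z": 0.01,"wx": 0,"wy": 0,"wz": 0,"hand": 0.1}
    - {"x": 0.26,"y": 0.038,"z": 0.01,"wx": 0,"wy": 0,"wz": 0,"hand": 0.1}
    - {"x": 0.26,"y": 0.038,"z": 0.02,"wx": 0,"wy": 0,"wz": 0,"hand": 0.1}
    - {"x": 0.26,"y": 0.038,"z": 0.028,"wx": 0,"wy": 0,"wz": 0,"hand": 0.1}
    - {"x": 0.26,"y": 0.038,"z": 0.028,"wx": 0,"wy": 0,"wz": 0,"hand": 0.1}

```text
time: 30.18
tool_pos: [0.6409, 0.0054, 0.1438]
tool_rot: [-3.139, -0.0, 1.713]
contact_force: [-0.5, -0.4, -1.6]
opening: 0.0173
```

>>> move_arm:
  deltas:
    - {"x": 0,"y": 0,"z": 0,"wx": 0,"wy": 0,"wz": 0,"hand": 0.1}
    - {"x": 0,"y": 0,"z": 0,"wx": 0,"wy": 0,"wz": 0,"hand": 0.1}

```text
time: 30.42
tool_pos: [0.6417, 0.0066, 0.1458]
tool_rot: [3.141, 0.0, 1.714]
contact_force: [0.9, 0.0, -1.3]
opening: 0.0177
```

```bash
python3 -c "
from h import *
s=monitor.observe();print(s['time'],s['tool_pos'],s['tool_rot'],s['contact_force'])
print(go(.6422,.0067,.142,1.7158))"
```

```text
30.425 [0.64173787 0.00655879 0.14580276] [3.14089135e+00 2.68274736e-04 1.71436305e+00] [ 0.94683635  0.04951749 -1.30194568]
{'x': 0.0001, 'y': 0.0005, 'z': 0.0038, 'wz': -0.08}
```

>>> move_arm:
  deltas:
    - {"x": 0,"y": 0.0005,"z": 0,"wx": 0,"wy": 0,"wz": -0.1,"hand": 0.1}
    - {"x": 0,"y": 0.0005,"z": 0.005,"wx": 0,"wy": 0,"wz": -0.1,"hand": 0.1}
    - {"x": 0,"y": 0.0005,"z": 0.01,"wx": 0,"wy": 0,"wz": -0.1,"hand": 0.1}
    - {"x": 0,"y": 0.0005,"z": 0.015,"wx": 0,"wy": 0,"wz": -0.1,"hand": 0.1}
    - {"x": 0,"y": 0.0005,"z": 0.018,"wx": 0,"wy": 0,"wz": -0.1,"hand": 0.1}
    - {"x": 0,"y": 0.0005,"z": 0.018,"wx": 0,"wy": 0,"wz": -0.1,"hand": 0.1}

```text
time: 31.18
tool_pos: [0.6418, 0.0073, 0.1271]
tool_rot: [-3.141, -0.0, 1.717]
contact_force: [0.1, 0.3, -0.9]
opening: 0.0174
```

```bash
python3 -c "
from h import *
s=monitor.observe();print(s['time'],s['tool_pos'],s['tool_rot'],s['contact_force'])"
```

```text
31.175 [0.64184602 0.00727686 0.12705204] [-3.14095810e+00 -5.24399508e-05  1.71700526e+00] [ 0.07848699  0.30153174 -0.91743914]
```

>>> move_arm:
  deltas:
    - {"x": -0.0004,"y": 0.0002,"z": 0.005,"wx": 0,"wy": 0,"wz": 0,"hand": 0.1}
    - {"x": -0.0004,"y": 0.0002,"z": 0.01,"wx": 0,"wy": 0,"wz": 0,"hand": 0.1}
    - {"x": -0.0004,"y": 0.0002,"z": 0.015,"wx": 0,"wy": 0,"wz": 0,"hand": 0.1}
    - {"x": -0.0004,"y": 0.0002,"z": 0.02,"wx": 0,"wy": 0,"wz": 0,"hand": 0.1}
    - {"x": -0.0004,"y": 0.0002,"z": 0.024,"wx": 0,"wy": 0,"wz": 0,"hand": 0.1}
    - {"x": -0.0004,"y": 0.0002,"z": 0.024,"wx": 0,"wy": 0,"wz": 0,"hand": 0.1}

```text
time: 31.92
tool_pos: [0.6421, 0.0069, 0.103]
tool_rot: [-3.141, -0.0, 1.717]
contact_force: [-0.0, 0.2, -1.0]
opening: 0.0176
```

```bash
python3 -c "
from h import *
s=monitor.observe();print(s['time'],s['tool_pos'],s['tool_rot'],s['contact_force'])"
```

```text
31.925 [0.64205531 0.0068961  0.10299188] [-3.14087925e+00 -1.02170904e-04  1.71691868e+00] [-0.03793427  0.24837122 -1.0060498 ]
```

>>> move_arm:
  deltas:
    - {"x": 0,"y": 0,"z": 0.006,"wx": 0,"wy": 0,"wz": 0,"hand": 0.1}
    - {"x": 0,"y": 0,"z": 0.012,"wx": 0,"wy": 0,"wz": 0,"hand": 0.1}
    - {"x": 0,"y": 0,"z": 0.018,"wx": 0,"wy": 0,"wz": 0,"hand": 0.1}
    - {"x": 0,"y": 0,"z": 0.024,"wx": 0,"wy": 0,"wz": 0,"hand": 0.1}
    - {"x": 0,"y": 0,"z": 0.029,"wx": 0,"wy": 0,"wz": 0,"hand": 0.1}
    - {"x": 0,"y": 0,"z": 0.031,"wx": 0,"wy": 0,"wz": 0,"hand": 0.1}
    - {"x": 0,"y": 0,"z": 0.032,"wx": 0,"wy": 0,"wz": 0,"hand": 0.1}
    - {"x": 0,"y": 0,"z": 0.032,"wx": 0,"wy": 0,"wz": 0,"hand": 0.1}

```text
time: 32.92
tool_pos: [0.6424, 0.0069, 0.0717]
tool_rot: [3.141, 0.0, 1.717]
contact_force: [0.1, -0.3, -0.9]
opening: 0.0174
```

```bash
python3 -c "
from h import *
s=monitor.observe();print(s['time'],s['tool_pos'],s['tool_rot'],s['contact_force'])"
```

```text
32.925 [0.64239653 0.00690175 0.07165376] [3.14116025e+00 1.86480353e-04 1.71700154e+00] [ 0.06250345 -0.29684779 -0.93080478]
```

>>> move_arm:
  deltas:
    - {"x": 0,"y": 0,"z": 0.001,"wx": 0,"wy": 0,"wz": 0,"hand": 0.1}
    - {"x": 0,"y": 0,"z": 0.0015,"wx": 0,"wy": 0,"wz": 0,"hand": 0.1}
    - {"x": 0,"y": 0,"z": 0.0015,"wx": 0,"wy": 0,"wz": 0,"hand": 0.1}

```text
time: 33.3
tool_pos: [0.6425, 0.0068, 0.0715]
tool_rot: [3.14, 0.001, 1.717]
contact_force: [-3.1, -1.5, 7.1]
opening: 0.0176
```

```bash
python3 -c "
from h import *
s=monitor.observe();print(s['time'],s['tool_pos'],s['tool_rot'],s['contact_force'])"
```

```text
33.3 [0.64253333 0.00683449 0.07145279] [3.14032040e+00 5.32403167e-04 1.71698178e+00] [-3.14071548 -1.46651468  7.13981302]
```

Both pins are seated: contact force rose when the knob underside was at 68 mm. Release, then look at the socket and the logger.

>>> move_arm:
  deltas:
    - {"x": 0,"y": 0,"z": -0.0005,"wx": 0,"wy": 0,"wz": 0,"hand": 0.5}
    - {"x": 0,"y": 0,"z": -0.0005,"wx": 0,"wy": 0,"wz": 0,"hand": 0.5}
    - {"x": 0,"y": 0,"z": -0.0005,"wx": 0,"wy": 0,"wz": 0,"hand": 0.5}
    - {"x": 0,"y": 0,"z": -0.05,"wx": 0,"wy": 0,"wz": 0,"hand": 0.5}
    - {"x": 0,"y": 0,"z": -0.06,"wx": 0,"wy": 0,"wz": 0,"hand": 0.5}
    - {"x": -0.06,"y": 0,"z": -0.055,"wx": 0,"wy": 0,"wz": 0,"hand": 0.5}
    - {"x": -0.12,"y": 0,"z": -0.055,"wx": 0,"wy": 0,"wz": 0,"hand": 0.5}
    - {"x": -0.147,"y": 0,"z": -0.053,"wx": 0,"wy": 0,"wz": 0,"hand": 0.5}

```text
time: 34.3
tool_pos: [0.6635, -0.1418, 0.1222]
tool_rot: [-3.141, 0.0, 1.714]
contact_force: [-0.3, 0.9, -0.2]
opening: 0.0457
```

>>> move_arm:
  deltas:
    - {"x": 0,"y": 0,"z": 0,"wx": 0,"wy": 0,"wz": 0,"hand": 0.5}
    - {"x": 0,"y": 0,"z": 0,"wx": 0,"wy": 0,"wz": 0,"hand": 0.5}
    - {"x": 0,"y": 0,"z": 0,"wx": 0,"wy": 0,"wz": 0,"hand": 0.5}

```text
time: 34.67
tool_pos: [0.6637, -0.1367, 0.123]
tool_rot: [-3.141, -0.0, 1.719]
contact_force: [0.2, -0.0, 0.1]
opening: 0.0457
```

```bash
python3 -c "
from h import *
im,p=snap('sock'); s=monitor.observe();print(s['time'],s['tool_pos'],s['tool_rot'],s['opening'])
for X in ([.6362+.0173,.048-.1187,.04],[.6301,.0895,.108],[.6423,.0065,.108]): print(proj(p,X))
T=viewer.camera_params('top'); print('logger',ray(T,(361.5,274),.07))
cv2.imwrite('pics/sock_v.png',cv2.convertScaleAbs(im[:320],alpha=1.6)[:,:,::-1])"
```

```text
34.725 [ 0.66372939 -0.13689653  0.12315881] [ 3.14152954e+00 -1.23813808e-04  1.71885947e+00] 0.045873676756158145
[320.98682709 151.48982601]
[ 320.86812298 -338.29906696]
[320.649871   -44.27720748]
logger [ 0.45982251 -0.15213245  0.07      ]
```

View pics/sock_v.png

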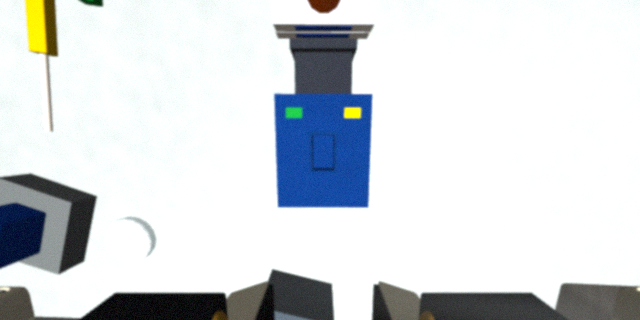

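The socket block top spans cols 275–371 and rows 94–207, with the slot outline at (323,152). I measure it and go on to view the logger.

```bash
python3 -c "
from h import *
im,p=pickle.load(open('pics/sock.p','rb')); g=im[...,2].astype(int)
print('row152',g[150:155,304:343].mean(0).round().astype(int).tolist())
print('col323',g[126:180,320:327].mean(1).round().astype(int).tolist())
H=hsv(im); m=(H[...,0]>105)&(H[...,0]<125)&(H[...,1]>120)&(g>40); m[:85]=0; m[:,:250]=0; m[:,400:]=0
m=cv2.morphologyEx(m.astype(np.uint8),cv2.MORPH_CLOSE,np.ones((9,9)))
b=max(blobs(m,500),key=lambda q:q[1]); print(b[1],b[2])
pts=cv2.boxPoints(b[2]); W=np.array([ray(p,q,.04) for q in pts]); print(W.round(4), W.mean(0), np.linalg.norm(np.diff(W,axis=0),axis=1))
print('slot',ray(p,(322.7,152),.04))
print(go(.4598,-.152-.075,.138,np.pi/2-.15))"
```

```text
row152 [101, 101, 102, 103, 101, 95, 91, 85, 79, 87, 98, 102, 103, 101, 101, 104, 103, 103, 103, 103, 102, 103, 103, 101, 102, 102, 101, 102, 95, 85, 84, 91, 97, 99, 105, 105, 105, 104, 105]
col323 [104, 104, 105, 105, 102, 99, 97, 95, 92, 95, 102, 104, 104, 104, 104, 105, 104, 103, 103, 104, 104, 103, 103, 103, 102, 102, 103, 103, 104, 101, 103, 103, 102, 102, 101, 102, 103, 104, 103, 102, 99, 86, 66, 60, 76, 93, 100, 101, 102, 103, 104, 104, 105, 104]
10060 ((323.0, 149.5), (113.0, 96.0), 90.0)
[[ 0.6208 -0.0407  0.04  ]
 [ 0.6785 -0.0321  0.04  ]
 [ 0.6912 -0.1003  0.04  ]
 [ 0.6286 -0.1097  0.04  ]] [ 0.6547864  -0.07070233  0.04      ] [0.05828305 0.06939269 0.06323677]
slot [ 0.65461847 -0.0708498   0.04      ]
{'x': -0.059, 'y': -0.215, 'z': -0.0148, 'wz': 17.08}
```

>>> move_arm:
  deltas:
    - {"x": -0.059,"y": -0.215,"z": -0.015,"wx": 0,"wy": 0,"wz": 17,"hand": 0.5}
    - {"x": -0.059,"y": -0.215,"z": -0.015,"wx": 0,"wy": 0,"wz": 17,"hand": 0.5}
    - {"x": -0.059,"y": -0.215,"z": -0.015,"wx": 0,"wy": 0,"wz": 17,"hand": 0.5}
    - {"x": -0.059,"y": -0.215,"z": -0.015,"wx": 0,"wy": 0,"wz": 17,"hand": 0.5}
    - {"x": -0.059,"y": -0.215,"z": -0.015,"wx": 0,"wy": 0,"wz": 17,"hand": 0.5}
    - {"x": -0.059,"y": -0.215,"z": -0.015,"wx": 0,"wy": 0,"wz": 17,"hand": 0.5}
    - {"x": -0.059,"y": -0.215,"z": -0.015,"wx": 0,"wy": 0,"wz": 17,"hand": 0.5}
    - {"x": -0.059,"y": -0.215,"z": -0.015,"wx": 0,"wy": 0,"wz": 17,"hand": 0.5}

```text
time: 35.72
tool_pos: [0.4602, -0.2277, 0.1377]
tool_rot: [-3.141, -0.0, 1.422]
contact_force: [-0.3, -0.4, -0.2]
opening: 0.0458
```

```bash
python3 -c "
from h import *
im,p=snap('log'); s=monitor.observe();print(s['time'],s['tool_pos'],s['tool_rot'],s['opening'])
H=hsv(im); m=(H[...,0]>105)&(H[...,0]<125)&(H[...,1]>120); m[300:]=0
for b in blobs(m,150): print(b[1],b[2])
cv2.imwrite('pics/log_v.png',cv2.convertScaleAbs(im[:320],alpha=1.6)[:,:,::-1])"
```

```text
35.775 [ 0.46004731 -0.22772855  0.13767455] [-3.14132240e+00 -1.19125693e-04  1.42139182e+00] 0.04610388647103516
2452 ((583.5, 19.5), (39.0, 111.0), 90.0)
1205 ((301.02734375, 138.37075805664062), (37.008514404296875, 55.556209564208984), 2.4895529747009277)
2335 ((421.72454833984375, 259.8641662597656), (73.71541595458984, 36.243412017822266), 79.3803482055664)
```

View pics/log_v.png

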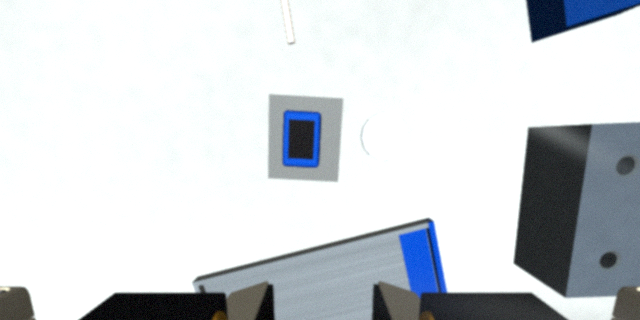

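The logger's top is at (301,138), sized 22.5 × 34 mm and turned 2.5° from the tool, which matches the description.

```bash
python3 -c "
from h import *
im,p=pickle.load(open('pics/log.p','rb')); s=monitor.observe()
X=ray(p,(301.03,138.37),.07); print(X,intool(X,s)); 
y=s['tool_rot'][2]; X=X-.001*np.array([np.sin(y),-np.cos(y),0]); print(X); print(go(X[0],X[1],.085,1.378))"
```

```text
[ 0.45918239 -0.15166235  0.07      ] [ 0.07509006 -0.01217769  0.06767455]
[ 0.45819353 -0.1515135   0.07      ]
{'x': 0.0751, 'y': -0.0132, 'z': 0.0527, 'wz': 2.49}
```

>>> move_arm:
  deltas:
    - {"x": 0.075,"y": -0.013,"z": 0,"wx": 0,"wy": 0,"wz": 2.5,"hand": 0.5}
    - {"x": 0.075,"y": -0.013,"z": 0.03,"wx": 0,"wy": 0,"wz": 2.5,"hand": 0.5}
    - {"x": 0.075,"y": -0.013,"z": 0.053,"wx": 0,"wy": 0,"wz": 2.5,"hand": 0.5}
    - {"x": 0.075,"y": -0.013,"z": 0.053,"wx": 0,"wy": 0,"wz": 2.5,"hand": 0.5}
    - {"x": 0.075,"y": -0.013,"z": 0.053,"wx": 0,"wy": 0,"wz": 2.5,"hand": 0.5}
    - {"x": 0.075,"y": -0.013,"z": 0.053,"wx": 0,"wy": 0,"wz": 2.5,"hand": 0.5}

```text
time: 36.52
tool_pos: [0.4586, -0.1526, 0.0859]
tool_rot: [3.14, 0.001, 1.376]
contact_force: [-1.3, -0.2, -0.4]
opening: 0.0461
```

```bash
python3 -c "
from h import *
s=monitor.observe();print(s['time'],s['tool_pos'],s['tool_rot'])
print(go(.4582,-.1515,.037,1.378))"
```

```text
36.525 [ 0.45857998 -0.15262407  0.08586229] [3.13979127e+00 5.69762457e-04 1.37620196e+00]
{'x': 0.001, 'y': -0.0006, 'z': 0.0489, 'wz': -0.1}
```

>>> move_arm:
  deltas:
    - {"x": 0.0005,"y": -0.0003,"z": 0.03,"wx": 0,"wy": 0,"wz": 0,"hand": 0.5}
    - {"x": 0.0005,"y": -0.0003,"z": 0.048,"wx": 0,"wy": 0,"wz": 0,"hand": 0.5}
    - {"x": 0.0005,"y": -0.0003,"z": 0.048,"wx": 0,"wy": 0,"wz": 0,"hand": 0.5}
    - {"x": 0.0005,"y": -0.0003,"z": 0.048,"wx": 0,"wy": 0,"wz": 0,"hand": 0.5}
    - {"x": 0.0005,"y": -0.0003,"z": 0.048,"wx": 0,"wy": 0,"wz": 0,"hand": 0.5}

```text
time: 37.15
tool_pos: [0.4584, -0.152, 0.0379]
tool_rot: [3.14, 0.001, 1.376]
contact_force: [-0.0, 0.3, 0.4]
opening: 0.0458
```

```bash
python3 -c "
from h import *
s=monitor.observe();print(s['time'],s['tool_pos'],s['tool_rot'])
print(go(.4582,-.1515,.037,1.378))"
```

```text
37.15 [ 0.45837001 -0.15195291  0.03793067] [3.13968969e+00 6.13451677e-04 1.37648634e+00]
{'x': 0.0004, 'y': -0.0003, 'z': 0.0009, 'wz': -0.09}
```

>>> move_arm:
  deltas:
    - {"x": 0.0003,"y": -0.0003,"z": 0,"wx": 0,"wy": 0,"wz": 0,"hand": 0.5}
    - {"x": 0.0003,"y": -0.0003,"z": 0,"wx": 0,"wy": 0,"wz": 0,"hand": 0.15}
    - {"x": 0.0003,"y": -0.0003,"z": 0,"wx": 0,"wy": 0,"wz": 0,"hand": 0.15}
    - {"x": 0.0003,"y": -0.0003,"z": 0,"wx": 0,"wy": 0,"wz": 0,"hand": 0.15}
    - {"x": 0.0003,"y": -0.0003,"z": 0,"wx": 0,"wy": 0,"wz": 0,"hand": 0.15}
    - {"x": 0.0003,"y": -0.0003,"z": 0,"wx": 0,"wy": 0,"wz": 0,"hand": 0.15}
    - {"x": 0.0003,"y": -0.0003,"z": 0,"wx": 0,"wy": 0,"wz": 0,"hand": 0.15}
  grip_force: 25

```text
time: 38.02
tool_pos: [0.4575, -0.1513, 0.037]
tool_rot: [3.141, 0.0, 1.377]
contact_force: [0.6, -0.5, 0.3]
opening: 0.0217
```

```bash
python3 -c "
from h import *
s=monitor.observe();print(s['time'],s['tool_pos'],s['tool_rot'],s['opening'],s['contact_force'],intool([.45918,-.15166,.05],s))"
```

```text
38.025 [ 0.45754277 -0.15125481  0.03697816] [3.14147607e+00 8.82119493e-05 1.37651803e+00] 0.02171876951652503 [ 0.5525641  -0.53603525  0.26772102] [-8.14879646e-05  1.68465615e-03 -1.30218384e-02]
```

>>> move_arm:
  deltas:
    - {"x": 0,"y": 0,"z": -0.03,"wx": 0,"wy": 0,"wz": 0,"hand": 0.15}
    - {"x": 0,"y": 0,"z": -0.06,"wx": 0,"wy": 0,"wz": 0,"hand": 0.15}
    - {"x": 0,"y": 0,"z": -0.08,"wx": 0,"wy": 0,"wz": 0,"hand": 0.15}
    - {"x": 0,"y": 0,"z": -0.08,"wx": 0,"wy": 0,"wz": 0,"hand": 0.15}

```text
time: 38.52
tool_pos: [0.4583, -0.1516, 0.118]
tool_rot: [3.139, 0.001, 1.377]
contact_force: [0.2, -0.1, -0.8]
opening: 0.0221
```

```bash
python3 -c "
from h import *
s=monitor.observe();print(s['time'],s['tool_pos'],s['tool_rot'],s['opening'],s['contact_force'])
print(go(.6536,-.0704,.09,1.716))"
```

```text
38.525 [ 0.45825964 -0.15158019  0.11802707] [3.13863682e+00 9.43157837e-04 1.37667413e+00] 0.022137355301864888 [ 0.17519156 -0.10439321 -0.84598025]
{'x': 0.1173, 'y': 0.176, 'z': 0.028, 'wz': -19.44}
```

>>> move_arm:
  deltas:
    - {"x": 0.117,"y": 0.176,"z": 0.015,"wx": 0,"wy": 0,"wz": -19.4,"hand": 0.15}
    - {"x": 0.117,"y": 0.176,"z": 0.015,"wx": 0,"wy": 0,"wz": -19.4,"hand": 0.15}
    - {"x": 0.117,"y": 0.176,"z": 0.015,"wx": 0,"wy": 0,"wz": -19.4,"hand": 0.15}
    - {"x": 0.117,"y": 0.176,"z": 0.015,"wx": 0,"wy": 0,"wz": -19.4,"hand": 0.15}
    - {"x": 0.117,"y": 0.176,"z": 0.015,"wx": 0,"wy": 0,"wz": -19.4,"hand": 0.15}
    - {"x": 0.117,"y": 0.176,"z": 0.015,"wx": 0,"wy": 0,"wz": -19.4,"hand": 0.15}
    - {"x": 0.117,"y": 0.176,"z": 0.028,"wx": 0,"wy": 0,"wz": -19.4,"hand": 0.15}
    - {"x": 0.117,"y": 0.176,"z": 0.028,"wx": 0,"wy": 0,"wz": -19.4,"hand": 0.15}

```text
time: 39.52
tool_pos: [0.6512, -0.0708, 0.0875]
tool_rot: [-3.139, -0.001, 1.714]
contact_force: [-0.7, -0.3, -0.7]
opening: 0.022
```

>>> move_arm:
  deltas:
    - {"x": 0,"y": 0,"z": 0,"wx": 0,"wy": 0,"wz": 0,"hand": 0.15}
    - {"x": 0,"y": 0,"z": 0,"wx": 0,"wy": 0,"wz": 0,"hand": 0.15}

```text
time: 39.78
tool_pos: [0.6529, -0.0706, 0.0893]
tool_rot: [3.141, 0.0, 1.715]
contact_force: [0.3, -0.1, -0.6]
opening: 0.0219
```

```bash
python3 -c "
from h import *
s=monitor.observe();print(s['time'],s['tool_pos'],s['tool_rot'],s['opening'],s['contact_force'])
print(go(.6536,-.0707,.068,1.716))"
```

```text
39.775 [ 0.65288794 -0.0705755   0.0893341 ] [3.14097836e+00 3.26515965e-04 1.71497790e+00] 0.02185256149271416 [ 0.29859967 -0.14135579 -0.55720598]
{'x': -0.0002, 'y': 0.0007, 'z': 0.0213, 'wz': -0.06}
```

>>> move_arm:
  deltas:
    - {"x": -0.0002,"y": 0.0006,"z": 0.005,"wx": 0,"wy": 0,"wz": 0,"hand": 0.15}
    - {"x": -0.0002,"y": 0.0006,"z": 0.015,"wx": 0,"wy": 0,"wz": 0,"hand": 0.15}
    - {"x": -0.0002,"y": 0.0006,"z": 0.02,"wx": 0,"wy": 0,"wz": 0,"hand": 0.15}
    - {"x": -0.0002,"y": 0.0006,"z": 0.02,"wx": 0,"wy": 0,"wz": 0,"hand": 0.15}
    - {"x": -0.0002,"y": 0.0006,"z": 0.02,"wx": 0,"wy": 0,"wz": 0,"hand": 0.15}

```text
time: 40.4
tool_pos: [0.6535, -0.0705, 0.069]
tool_rot: [3.141, 0.0, 1.715]
contact_force: [0.4, -0.4, -0.7]
opening: 0.0221
```

```bash
python3 -c "
from h import *
s=monitor.observe();print(s['time'],s['tool_pos'],s['tool_rot'],s['opening'],s['contact_force'])
print(go(.6536,-.0707,.062,1.716))"
```

```text
40.4 [ 0.65351639 -0.07048926  0.06901283] [3.14143923e+00 1.34680479e-04 1.71524253e+00] 0.02213062099907322 [ 0.38147163 -0.44354632 -0.67185499]
{'x': -0.0002, 'y': 0.0001, 'z': 0.007, 'wz': -0.04}
```

Within 0.2 mm. Push in slowly: the foot enters at TCP z 0.065 and should seat at about 0.047.

>>> move_arm:
  deltas:
    - {"x": 0,"y": 0,"z": 0.003,"wx": 0,"wy": 0,"wz": 0,"hand": 0.15}
    - {"x": 0,"y": 0,"z": 0.006,"wx": 0,"wy": 0,"wz": 0,"hand": 0.15}
    - {"x": 0,"y": 0,"z": 0.009,"wx": 0,"wy": 0,"wz": 0,"hand": 0.15}
    - {"x": 0,"y": 0,"z": 0.011,"wx": 0,"wy": 0,"wz": 0,"hand": 0.15}
    - {"x": 0,"y": 0,"z": 0.011,"wx": 0,"wy": 0,"wz": 0,"hand": 0.15}

```text
time: 41.02
tool_pos: [0.6533, -0.0705, 0.0577]
tool_rot: [-3.141, -0.0, 1.715]
contact_force: [-0.7, 0.3, -1.5]
opening: 0.022
```

```bash
python3 -c "
from h import *
s=monitor.observe();print(s['time'],s['tool_pos'],s['tool_rot'],s['opening'],s['contact_force'])"
```

```text
41.025 [ 0.65327688 -0.07050812  0.05770533] [-3.14122390e+00 -6.05842633e-05  1.71510766e+00] 0.022005416378264385 [-0.72715131  0.28991756 -1.53195653]
```

>>> move_arm:
  deltas:
    - {"x": 0,"y": 0.0002,"z": 0.003,"wx": 0,"wy": 0,"wz": 0,"hand": 0.15}
    - {"x": 0,"y": 0.0002,"z": 0.006,"wx": 0,"wy": 0,"wz": 0,"hand": 0.15}
    - {"x": 0,"y": 0.0002,"z": 0.009,"wx": 0,"wy": 0,"wz": 0,"hand": 0.15}
    - {"x": 0,"y": 0.0002,"z": 0.011,"wx": 0,"wy": 0,"wz": 0,"hand": 0.15}
    - {"x": 0,"y": 0.0002,"z": 0.012,"wx": 0,"wy": 0,"wz": 0,"hand": 0.15}
    - {"x": 0,"y": 0.0002,"z": 0.012,"wx": 0,"wy": 0,"wz": 0,"hand": 0.15}

```text
time: 41.78
tool_pos: [0.6535, -0.0705, 0.047]
tool_rot: [3.141, 0.0, 1.715]
contact_force: [-3.7, 0.9, 7.0]
opening: 0.0215
```

```bash
python3 -c "
from h import *
s=monitor.observe();print(s['time'],s['tool_pos'],s['tool_rot'],s['opening'],s['contact_force'])"
```

```text
41.775 [ 0.65350357 -0.07045087  0.04704093] [3.14147264e+00 2.31048540e-04 1.71527663e+00] 0.021523780330466747 [-3.65248283  0.91697684  6.96471558]
```

The logger is seated at z = 0.047 with a 7 N push. Release, lift and view the pipettes.

>>> move_arm:
  deltas:
    - {"x": 0,"y": 0,"z": -0.001,"wx": 0,"wy": 0,"wz": 0,"hand": 0.5}
    - {"x": 0,"y": 0,"z": -0.001,"wx": 0,"wy": 0,"wz": 0,"hand": 0.5}
    - {"x": 0,"y": 0,"z": -0.001,"wx": 0,"wy": 0,"wz": 0,"hand": 0.5}
    - {"x": 0,"y": 0,"z": -0.06,"wx": 0,"wy": 0,"wz": 0,"hand": 0.5}
    - {"x": 0,"y": 0,"z": -0.1,"wx": 0,"wy": 0,"wz": 0,"hand": 0.5}
    - {"x": 0,"y": 0,"z": -0.1,"wx": 0,"wy": 0,"wz": 0,"hand": 0.5}

```text
time: 42.52
tool_pos: [0.6557, -0.0709, 0.1501]
tool_rot: [3.134, 0.003, 1.715]
contact_force: [-0.5, -0.3, 0.4]
opening: 0.0461
```

>>> move_arm:
  deltas:
    - {"x": 0.047,"y": -0.183,"z": 0,"wx": 0,"wy": 0,"wz": 8,"hand": 0.5}
    - {"x": 0.047,"y": -0.183,"z": 0,"wx": 0,"wy": 0,"wz": 8,"hand": 0.5}
    - {"x": 0.047,"y": -0.183,"z": 0,"wx": 0,"wy": 0,"wz": 8,"hand": 0.5}
    - {"x": 0.047,"y": -0.183,"z": 0,"wx": 0,"wy": 0,"wz": 8,"hand": 0.5}
    - {"x": 0.047,"y": -0.183,"z": 0,"wx": 0,"wy": 0,"wz": 8,"hand": 0.5}
    - {"x": 0.047,"y": -0.183,"z": 0,"wx": 0,"wy": 0,"wz": 8,"hand": 0.5}
    - {"x": 0.047,"y": -0.183,"z": 0,"wx": 0,"wy": 0,"wz": 8,"hand": 0.5}

```text
time: 43.4
tool_pos: [0.4667, -0.0505, 0.1457]
tool_rot: [3.141, 0.0, 1.576]
contact_force: [0.0, -0.3, 0.8]
opening: 0.0461
```

```bash
cat >> h.py <<'E'
def pips(im,p,rows=300):
    H=hsv(im); h,s_,v=[H[...,i] for i in range(3)]; s=monitor.observe()
    for k,m in {"green":(h>45)&(h<80)&(s_>140),"yellow":(h>20)&(h<36)&(s_>140)}.items():
        m=m.copy(); m[rows:]=0
        for c,a,r,pt in blobs(m,300):
            vx,vy,x0,y0=cv2.fitLine(pt,cv2.DIST_L2,0,.01,.01).ravel()
            X=ray(p,c,.012); d=ray(p,c+20*np.array([vx,vy]),.012)-ray(p,c-20*np.array([vx,vy]),.012)
            W=np.array([ray(p,q,.012) for q in cv2.boxPoints(r)])
            print(k,c.round(1),a,[np.round(q,1) for q in r],"X",X.round(4),"dir deg",np.degrees(np.arctan2(d[1],d[0])).round(2)%180,"sides mm",(np.linalg.norm(np.diff(W,axis=0),axis=1)*1e3).round(1))
E
python3 -c "
from h import *
im,p=snap('pip'); s=monitor.observe();print(s['time'],s['tool_pos'],s['tool_rot'],s['opening'])
pips(im,p)
cv2.imwrite('pics/pip_v.png',cv2.convertScaleAbs(im[:320],alpha=1.4)[:,:,::-1])"
```

```text
43.45 [ 0.46650172 -0.05044513  0.14567119] [3.14157874e+00 5.82079400e-05 1.57563425e+00] 0.04549312709763244
green [351.8  87.9] 1733 [array([352.,  89.]), array([118.,  14.]), np.float64(90.0)] X [0.4881 0.0599 0.012 ] dir deg 91.14 sides mm [ 9.9 80.5 10.7]
yellow [311.4 161.3] 1556 [array([311.3, 161.6]), array([107. ,  14.5]), np.float64(89.3)] X [0.4583 0.0072 0.012 ] dir deg 90.6 sides mm [10.8 80.9 11.7]
```

View pics/pip_v.png

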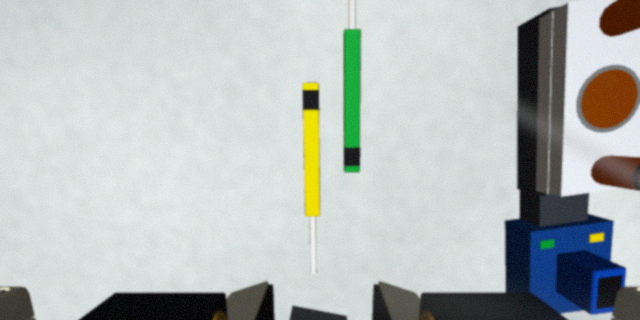

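The yellow pipette has been knocked: it is now at x≈0.458 and was at 0.424. It lies alongside the green one, so I grip green near its front, past yellow's end. I work out the pipette ends and the tray pose.

```bash
python3 -c "
from h import *
im,p=pickle.load(open('pics/pip.p','rb'))
for k,q in {'gfront':(352,29.5),'gend':(351.8,171.5),'yend':(310.5,82.5),'yfront':(312.3,215.5)}.items(): print(k,ray(p,q,.012).round(4))
T=viewer.camera_params('top'); C=np.array([ray(T,(190+a/2.6,155+b/2.6),.014) for a,b in((516,228),(656,214),(678,402),(536,416))])
print(C.round(4),C.mean(0)); print([np.linalg.norm(C[i]-C[(i+1)%4]).round(4) for i in range(4)])
d=(C[0]+C[1]-C[2]-C[3]); print('yaw',np.arctan2(d[1],d[0]))
"
```

```text
gfront [0.4872 0.098  0.012 ]
gend [ 4.897e-01 -4.000e-04  1.200e-02]
yend [0.4579 0.0634 0.012 ]
yfront [ 0.4589 -0.0354  0.012 ]
[[ 0.546  -0.2296  0.014 ]
 [ 0.5621 -0.3763  0.014 ]
 [ 0.3667 -0.398   0.014 ]
 [ 0.3511 -0.2505  0.014 ]] [ 0.45646652 -0.31361131  0.014     ]
[np.float64(0.1476), np.float64(0.1966), np.float64(0.1484), np.float64(0.196)]
yaw 0.10848746972333567
```

```bash
python3 -c "
from h import *
print(go(.4867,.083,.04,1.593))"
```

```text
{'x': 0.1333, 'y': 0.0208, 'z': 0.1057, 'wz': -0.99}
```

>>> move_arm:
  deltas:
    - {"x": 0.133,"y": 0.021,"z": 0.02,"wx": 0,"wy": 0,"wz": -1,"hand": 0.35}
    - {"x": 0.133,"y": 0.021,"z": 0.02,"wx": 0,"wy": 0,"wz": -1,"hand": 0.35}
    - {"x": 0.133,"y": 0.021,"z": 0.04,"wx": 0,"wy": 0,"wz": -1,"hand": 0.35}
    - {"x": 0.133,"y": 0.021,"z": 0.106,"wx": 0,"wy": 0,"wz": -1,"hand": 0.35}
    - {"x": 0.133,"y": 0.021,"z": 0.106,"wx": 0,"wy": 0,"wz": -1,"hand": 0.35}
    - {"x": 0.133,"y": 0.021,"z": 0.106,"wx": 0,"wy": 0,"wz": -1,"hand": 0.35}
    - {"x": 0.133,"y": 0.021,"z": 0.106,"wx": 0,"wy": 0,"wz": -1,"hand": 0.35}

```text
time: 44.32
tool_pos: [0.4878, 0.0825, 0.0421]
tool_rot: [3.138, 0.0, 1.592]
contact_force: [0.3, -0.1, 0.5]
opening: 0.0322
```

```bash
python3 -c "
from h import *
s=monitor.observe();print(s['time'],s['tool_pos'],s['tool_rot'],s['opening'])
print(go(.4867,.083,.003,1.593))"
```

```text
44.325 [0.48775845 0.0825387  0.04206796] [3.13755383e+00 1.19752303e-04 1.59243875e+00] 0.032220647840172485
{'x': 0.0005, 'y': -0.001, 'z': 0.0391, 'wz': -0.03}
```

>>> move_arm:
  deltas:
    - {"x": 0,"y": 0,"z": 0.02,"wx": 0,"wy": 0,"wz": 0,"hand": 0.35}
    - {"x": 0,"y": 0,"z": 0.036,"wx": 0,"wy": 0,"wz": 0,"hand": 0.35}
    - {"x": 0,"y": 0,"z": 0.038,"wx": 0,"wy": 0,"wz": 0,"hand": 0.35}
    - {"x": 0,"y": 0,"z": 0.038,"wx": 0,"wy": 0,"wz": 0,"hand": 0.35}
    - {"x": 0,"y": 0,"z": 0.038,"wx": 0,"wy": 0,"wz": 0,"hand": 0.05}
    - {"x": 0,"y": 0,"z": 0.038,"wx": 0,"wy": 0,"wz": 0,"hand": 0.05}
    - {"x": 0,"y": 0,"z": 0.038,"wx": 0,"wy": 0,"wz": 0,"hand": 0.05}
    - {"x": 0,"y": 0,"z": 0.038,"wx": 0,"wy": 0,"wz": 0,"hand": 0.05}
  grip_force: 15

```text
time: 45.32
tool_pos: [0.4864, 0.0828, 0.0023]
tool_rot: [3.141, 0.0, 1.593]
contact_force: [-1.0, -0.9, 4.5]
opening: 0.0118
```

>>> move_arm:
  deltas:
    - {"x": 0,"y": 0,"z": 0,"wx": 0,"wy": 0,"wz": 0,"hand": 0.05}
    - {"x": 0,"y": 0,"z": 0,"wx": 0,"wy": 0,"wz": 0,"hand": 0.05}

```text
time: 45.58
tool_pos: [0.4864, 0.0828, 0.0023]
tool_rot: [3.141, 0.0, 1.593]
contact_force: [-1.7, 0.4, 5.5]
opening: 0.0116
```

```bash
python3 -c "
from h import *
s=monitor.observe();print(s['time'],s['tool_pos'],s['tool_rot'],s['opening'],s['contact_force'])"
```

```text
45.575 [0.48637326 0.08282259 0.00233077] [3.14089920e+00 8.61029607e-05 1.59301341e+00] 0.011591722731197152 [-1.66596057  0.3649591   5.53393483]
```

>>> move_arm:
  deltas:
    - {"x": 0,"y": 0,"z": -0.05,"wx": 0,"wy": 0,"wz": 0,"hand": 0.05}
    - {"x": 0,"y": 0,"z": -0.1,"wx": 0,"wy": 0,"wz": 0,"hand": 0.05}
    - {"x": 0,"y": 0,"z": -0.11,"wx": 0,"wy": 0,"wz": 0,"hand": 0.05}
    - {"x": 0,"y": 0,"z": -0.11,"wx": 0,"wy": 0,"wz": 0,"hand": 0.05}

```text
time: 46.08
tool_pos: [0.4861, 0.0828, 0.1119]
tool_rot: [3.141, 0.0, 1.593]
contact_force: [0.3, 0.0, 0.1]
opening: 0.0121
```

```bash
python3 -c "
from h import *
s=monitor.observe();print(s['time'],s['tool_pos'],s['tool_rot'],s['opening'],s['contact_force'])
w=.108; X=np.array([.4565,-.3136])+(-.025+.034)*np.array([np.cos(w),np.sin(w)])+.027*np.array([-np.sin(w),np.cos(w)])
print(X,go(*X,.11,w))
im,p=snap('gheld'); cv2.imwrite('pics/gheld_v.png',im[:,:,::-1])"
```

```text
46.075 [0.48606815 0.08279841 0.11194763] [3.14096338e+00 1.00707310e-04 1.59303590e+00] 0.012076167137570513 [0.25948444 0.01500244 0.06953512]
[ 0.46253723 -0.2857872 ] {'x': -0.368, 'y': -0.0317, 'z': 0.0019, 'wz': 85.09}
```

>>> move_arm:
  deltas:
    - {"x": -0.368,"y": -0.032,"z": 0,"wx": 0,"wy": 0,"wz": 85,"hand": 0.05}
    - {"x": -0.368,"y": -0.032,"z": 0,"wx": 0,"wy": 0,"wz": 85,"hand": 0.05}
    - {"x": -0.368,"y": -0.032,"z": 0,"wx": 0,"wy": 0,"wz": 85,"hand": 0.05}
    - {"x": -0.368,"y": -0.032,"z": 0,"wx": 0,"wy": 0,"wz": 85,"hand": 0.05}
    - {"x": -0.368,"y": -0.032,"z": 0,"wx": 0,"wy": 0,"wz": 85,"hand": 0.05}
    - {"x": -0.368,"y": -0.032,"z": 0,"wx": 0,"wy": 0,"wz": 85,"hand": 0.05}
    - {"x": -0.368,"y": -0.032,"z": 0,"wx": 0,"wy": 0,"wz": 85,"hand": 0.05}
    - {"x": -0.368,"y": -0.032,"z": 0,"wx": 0,"wy": 0,"wz": 85,"hand": 0.05}

```text
time: 47.12
tool_pos: [0.4609, -0.286, 0.1094]
tool_rot: [-3.138, 0.003, 0.102]
contact_force: [-0.7, -0.4, 0.2]
opening: 0.012
```

>>> move_arm:
  deltas:
    - {"x": 0,"y": 0,"z": 0,"wx": 0,"wy": 0,"wz": 0,"hand": 0.05}
    - {"x": 0,"y": 0,"z": 0,"wx": 0,"wy": 0,"wz": 0,"hand": 0.05}

```text
time: 47.38
tool_pos: [0.4619, -0.2853, 0.1109]
tool_rot: [-3.14, 0.001, 0.113]
contact_force: [-0.1, 0.3, -0.6]
opening: 0.0116
```

```bash
python3 -c "
from h import *
s=monitor.observe();print(s['time'],s['tool_pos'],s['tool_rot'],s['opening'],s['contact_force'])
print(go(.4625,-.2858,.03,.108))
im,p=snap('tray',); cv2.imwrite('pics/tray_v.png',im[:,:,::-1])"
```

```text
47.375 [ 0.46190648 -0.28532753  0.11087672] [-3.14022422e+00  1.44484039e-03  1.13078634e-01] 0.01158563678153154 [-0.08257148  0.29061696 -0.57586431]
{'x': 0.0005, 'y': 0.0005, 'z': 0.0809, 'wz': 0.29}
```

View pics/tray_v.png

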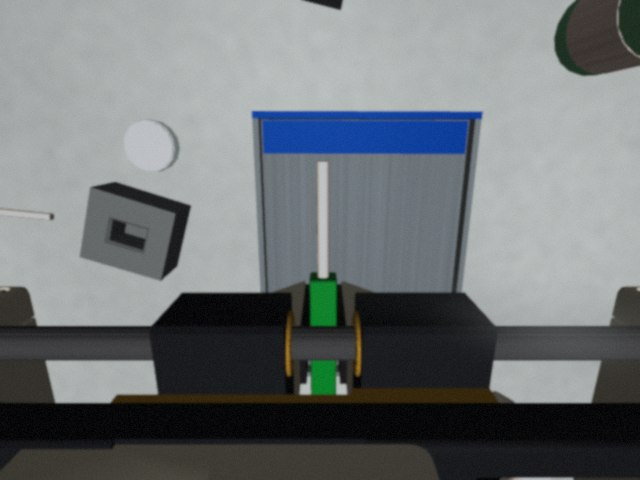

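The pipette is aligned with the tray and its tip points to the blue end. Lower and release.

```bash
python3 -c "
from h import *
im,p=pickle.load(open('pics/tray.p','rb')); s=monitor.observe()
for q in ((253,115),(482,115)): X=ray(p,q,.014); print(X,intool(X,s))"
```

```text
[ 0.54502418 -0.22879117  0.014     ] [ 0.0887904  -0.04691705  0.09721591]
[ 0.5618979  -0.37701526  0.014     ] [0.08891354 0.10226434 0.09721591]
```

>>> move_arm:
  deltas:
    - {"x": 0,"y": 0,"z": 0.05,"wx": 0,"wy": 0,"wz": 0,"hand": 0.05}
    - {"x": 0,"y": 0,"z": 0.08,"wx": 0,"wy": 0,"wz": 0,"hand": 0.05}
    - {"x": 0,"y": 0,"z": 0.095,"wx": 0,"wy": 0,"wz": 0,"hand": 0.05}
    - {"x": 0,"y": 0,"z": 0.1,"wx": 0,"wy": 0,"wz": 0,"hand": 0.05}
    - {"x": 0,"y": 0,"z": 0.1,"wx": 0,"wy": 0,"wz": 0,"hand": 0.05}

```text
time: 48.05
tool_pos: [0.4628, -0.2861, 0.0126]
tool_rot: [3.141, -0.001, 0.11]
contact_force: [-0.6, 0.2, 0.2]
opening: 0.0117
```

```bash
python3 -c "
from h import *
s=monitor.observe();print(s['time'],s['tool_pos'],s['tool_rot'],s['opening'],s['contact_force'])"
```

```text
48.05 [ 0.46275632 -0.28613277  0.01256477] [ 3.14068189e+00 -7.73159472e-04  1.10005954e-01] 0.011673215588215474 [-0.62338798  0.20150066  0.17847543]
```

>>> move_arm:
  deltas:
    - {"x": 0,"y": 0,"z": 0.0055,"wx": 0,"wy": 0,"wz": 0,"hand": 0.05}
    - {"x": 0,"y": 0,"z": 0.0055,"wx": 0,"wy": 0,"wz": 0,"hand": 0.05}
    - {"x": 0,"y": 0,"z": 0.0055,"wx": 0,"wy": 0,"wz": 0,"hand": 0.3}
    - {"x": 0,"y": 0,"z": 0.0055,"wx": 0,"wy": 0,"wz": 0,"hand": 0.3}
    - {"x": 0,"y": 0,"z": 0.0055,"wx": 0,"wy": 0,"wz": 0,"hand": 0.3}
    - {"x": 0,"y": 0,"z": -0.05,"wx": 0,"wy": 0,"wz": 0,"hand": 0.3}
    - {"x": 0,"y": 0,"z": -0.11,"wx": 0,"wy": 0,"wz": 0,"hand": 0.3}
    - {"x": 0,"y": 0,"z": -0.13,"wx": 0,"wy": 0,"wz": 0,"hand": 0.3}

```text
time: 49.05
tool_pos: [0.4637, -0.2869, 0.146]
tool_rot: [3.137, -0.005, 0.11]
contact_force: [-1.1, 0.5, -0.5]
opening: 0.0274
```

```bash
python3 -c "
from h import *
s=monitor.observe();print(s['time'],s['tool_pos'],s['tool_rot'],s['opening'],s['contact_force'])
print(go(.4584,-.066,.145,1.576))
im,p=cam('top'); H=hsv(im); h,s_,v=[H[...,i].astype(int) for i in range(3)]
for k,m in {'green':(h>45)&(h<75)&(s_>150),'yellow':(h>22)&(h<34)&(s_>150)}.items():
    for c,a,r,pt in blobs(m,20): print(k,c.round(1),a,ray(p,c,.012).round(3))"
```

```text
49.05 [ 0.46366894 -0.28691953  0.14597767] [ 3.13678095 -0.00455406  0.10959942] 0.027368467231926694 [-1.11645195  0.47719693 -0.4951436 ]
{'x': 0.0189, 'y': -0.2202, 'z': 0.001, 'wz': -84.02}
green [411.1 293.7] 23 [ 0.409 -0.291  0.012]
yellow [301.7 274. ] 89 [0.459 0.005 0.012]
```

>>> move_arm:
  deltas:
    - {"x": 0.019,"y": -0.22,"z": 0,"wx": 0,"wy": 0,"wz": -84,"hand": 0.35}
    - {"x": 0.019,"y": -0.22,"z": 0,"wx": 0,"wy": 0,"wz": -84,"hand": 0.35}
    - {"x": 0.019,"y": -0.22,"z": 0,"wx": 0,"wy": 0,"wz": -84,"hand": 0.35}
    - {"x": 0.019,"y": -0.22,"z": 0,"wx": 0,"wy": 0,"wz": -84,"hand": 0.35}
    - {"x": 0.019,"y": -0.22,"z": 0,"wx": 0,"wy": 0,"wz": -84,"hand": 0.35}
    - {"x": 0.019,"y": -0.22,"z": 0,"wx": 0,"wy": 0,"wz": -84,"hand": 0.35}
    - {"x": 0.019,"y": -0.22,"z": 0,"wx": 0,"wy": 0,"wz": -84,"hand": 0.35}
    - {"x": 0.019,"y": -0.22,"z": 0,"wx": 0,"wy": 0,"wz": -84,"hand": 0.35}

```text
time: 50.1
tool_pos: [0.4567, -0.0649, 0.1412]
tool_rot: [-3.14, -0.0, 1.581]
contact_force: [-0.4, 0.2, 0.1]
opening: 0.0318
```

>>> move_arm:
  deltas:
    - {"x": 0,"y": 0,"z": 0,"wx": 0,"wy": 0,"wz": 0,"hand": 0.35}
    - {"x": 0,"y": 0,"z": 0,"wx": 0,"wy": 0,"wz": 0,"hand": 0.35}

```text
time: 50.35
tool_pos: [0.4569, -0.065, 0.1416]
tool_rot: [-3.141, -0.0, 1.573]
contact_force: [-0.6, 0.1, 1.2]
opening: 0.0322
```

```bash
python3 -c "
from h import *
im,p=snap('pip2'); s=monitor.observe();print(s['time'],s['tool_pos'],s['tool_rot'],s['opening'])
pips(im,p)
H=hsv(im); m=(H[...,0]>20)&(H[...,0]<36)&(H[...,1]>140); m[300:]=0
b=max(blobs(m,300),key=lambda q:q[1]); pt=b[3]; i,j=np.argmin(pt[:,1]),np.argmax(pt[:,1]); c=b[0]
for r in (pt[i,1]-.5,pt[j,1]+.5): print(ray(p,(np.median(pt[np.abs(pt[:,1]-r)<6,0]),r),.012))"
```

```text
50.4 [ 0.45697568 -0.06500922  0.14166744] [-3.14113164e+00 -8.13221933e-05  1.57311707e+00] 0.03193320386582924
yellow [324.  141.5] 1674 [array([323.5, 142.5]), array([111.,  15.]), np.float64(90.0)] X [0.4583 0.0075 0.012 ] dir deg 90.64 sides mm [10.8 80.5 11.7]
[0.45779387 0.04576883 0.012     ]
[ 0.45878451 -0.03542903  0.012     ]
```

```bash
python3 -c "
from h import *
print(go(.4572,.0146,.04,1.582))"
```

```text
{'x': 0.0796, 'y': 0.0004, 'z': 0.1017, 'wz': -0.51}
```

>>> move_arm:
  deltas:
    - {"x": 0.0796,"y": 0.0004,"z": 0.02,"wx": 0,"wy": 0,"wz": -0.5,"hand": 0.35}
    - {"x": 0.0796,"y": 0.0004,"z": 0.06,"wx": 0,"wy": 0,"wz": -0.5,"hand": 0.35}
    - {"x": 0.0796,"y": 0.0004,"z": 0.102,"wx": 0,"wy": 0,"wz": -0.5,"hand": 0.35}
    - {"x": 0.0796,"y": 0.0004,"z": 0.102,"wx": 0,"wy": 0,"wz": -0.5,"hand": 0.35}
    - {"x": 0.0796,"y": 0.0004,"z": 0.102,"wx": 0,"wy": 0,"wz": -0.5,"hand": 0.35}
    - {"x": 0.0796,"y": 0.0004,"z": 0.102,"wx": 0,"wy": 0,"wz": -0.5,"hand": 0.35}

```text
time: 51.15
tool_pos: [0.4584, 0.0141, 0.0415]
tool_rot: [3.138, 0.001, 1.583]
contact_force: [-0.4, 0.8, -0.8]
opening: 0.0322
```

```bash
python3 -c "
from h import *
s=monitor.observe();print(s['time'],s['tool_pos'],s['tool_rot'],s['opening'])
print(go(.4572,.0146,.003,1.582))"
```

```text
51.15 [0.45840203 0.01408308 0.04154598] [3.13833365e+00 6.04697418e-04 1.58339055e+00] 0.03220058796157389
{'x': 0.0005, 'y': -0.0012, 'z': 0.0385, 'wz': 0.08}
```

>>> move_arm:
  deltas:
    - {"x": 0.0003,"y": -0.0003,"z": 0.02,"wx": 0,"wy": 0,"wz": 0,"hand": 0.35}
    - {"x": 0.0003,"y": -0.0003,"z": 0.035,"wx": 0,"wy": 0,"wz": 0,"hand": 0.35}
    - {"x": 0.0003,"y": -0.0003,"z": 0.0375,"wx": 0,"wy": 0,"wz": 0,"hand": 0.35}
    - {"x": 0.0003,"y": -0.0003,"z": 0.0375,"wx": 0,"wy": 0,"wz": 0,"hand": 0.35}
    - {"x": 0.0003,"y": -0.0003,"z": 0.0375,"wx": 0,"wy": 0,"wz": 0,"hand": 0.05}
    - {"x": 0.0003,"y": -0.0003,"z": 0.0375,"wx": 0,"wy": 0,"wz": 0,"hand": 0.05}
    - {"x": 0.0003,"y": -0.0003,"z": 0.0375,"wx": 0,"wy": 0,"wz": 0,"hand": 0.05}
    - {"x": 0.0003,"y": -0.0003,"z": 0.0375,"wx": 0,"wy": 0,"wz": 0,"hand": 0.05}
  grip_force: 15

```text
time: 52.15
tool_pos: [0.4571, 0.0148, 0.0028]
tool_rot: [3.141, 0.0, 1.584]
contact_force: [-0.9, 0.5, 5.5]
opening: 0.0116
```

>>> move_arm:
  deltas:
    - {"x": 0,"y": 0,"z": 0,"wx": 0,"wy": 0,"wz": 0,"hand": 0.05}
    - {"x": 0,"y": 0,"z": 0,"wx": 0,"wy": 0,"wz": 0,"hand": 0.05}

```text
time: 52.4
tool_pos: [0.4571, 0.0148, 0.0028]
tool_rot: [3.141, 0.0, 1.584]
contact_force: [-1.1, -0.9, 5.9]
opening: 0.0118
```

>>> move_arm:
  deltas:
    - {"x": 0,"y": 0,"z": -0.05,"wx": 0,"wy": 0,"wz": 0,"hand": 0.05}
    - {"x": 0,"y": 0,"z": -0.1,"wx": 0,"wy": 0,"wz": 0,"hand": 0.05}
    - {"x": 0,"y": 0,"z": -0.11,"wx": 0,"wy": 0,"wz": 0,"hand": 0.05}
    - {"x": 0,"y": 0,"z": -0.11,"wx": 0,"wy": 0,"wz": 0,"hand": 0.05}

```text
time: 52.9
tool_pos: [0.4568, 0.0149, 0.1125]
tool_rot: [3.141, 0.0, 1.584]
contact_force: [0.1, -0.3, -1.2]
opening: 0.0115
```

```bash
python3 -c "
from h import *
s=monitor.observe();print(s['time'],s['tool_pos'],s['tool_rot'],s['opening'],s['contact_force'],s['qpos'])
w=.108; X=np.array([.4565,-.3136])-.025*np.array([np.cos(w),np.sin(w)])-.025*np.array([-np.sin(w),np.cos(w)])
print(X,go(*X,.11,w+np.pi))"
```

```text
52.9 [0.45682485 0.01486362 0.11247665] [3.14086943e+00 1.91134662e-04 1.58431127e+00] 0.01150004672101135 [ 0.13362038 -0.26579692 -1.23430946] [-1.35358188e-01  3.55971747e-01  1.86504805e+00 -1.02764164e-04
  9.19829284e-01 -1.48810964e-01]
[ 0.43434041 -0.3411491 ] {'x': -0.3557, 'y': -0.0273, 'z': 0.0025, 'wz': -95.41}
```

>>> move_arm:
  deltas:
    - {"x": -0.356,"y": -0.027,"z": 0,"wx": 0,"wy": 0,"wz": -95.4,"hand": 0.05}
    - {"x": -0.356,"y": -0.027,"z": 0,"wx": 0,"wy": 0,"wz": -95.4,"hand": 0.05}
    - {"x": -0.356,"y": -0.027,"z": 0,"wx": 0,"wy": 0,"wz": -95.4,"hand": 0.05}
    - {"x": -0.356,"y": -0.027,"z": 0,"wx": 0,"wy": 0,"wz": -95.4,"hand": 0.05}
    - {"x": -0.356,"y": -0.027,"z": 0,"wx": 0,"wy": 0,"wz": -95.4,"hand": 0.05}
    - {"x": -0.356,"y": -0.027,"z": 0,"wx": 0,"wy": 0,"wz": -95.4,"hand": 0.05}
    - {"x": -0.356,"y": -0.027,"z": 0,"wx": 0,"wy": 0,"wz": -95.4,"hand": 0.05}
    - {"x": -0.356,"y": -0.027,"z": 0,"wx": 0,"wy": 0,"wz": -95.4,"hand": 0.05}

```text
time: 53.9
tool_pos: [0.4333, -0.3427, 0.1097]
tool_rot: [3.139, -0.003, 2.972]
contact_force: [0.5, 0.2, -0.1]
opening: 0.0119
```

```bash
python3 -c "
from h import *
s=monitor.observe();print(s['time'],s['tool_pos'],s['tool_rot'],s['opening'])
print(go(.4343,-.3411,.11,.108+np.pi))"
```

```text
53.9 [ 0.43326615 -0.34272973  0.10969752] [ 3.13949479 -0.00321437  2.97192945] 0.011908135909245048
{'x': -0.0007, 'y': 0.0018, 'z': -0.0003, 'wz': -15.91}
```

>>> move_arm:
  deltas:
    - {"x": 0,"y": 0,"z": 0,"wx": 0,"wy": 0,"wz": -9.8,"hand": 0.05}
    - {"x": 0,"y": 0,"z": 0,"wx": 0,"wy": 0,"wz": -9.8,"hand": 0.05}
    - {"x": 0,"y": 0,"z": 0,"wx": 0,"wy": 0,"wz": -9.8,"hand": 0.05}
    - {"x": 0,"y": 0,"z": 0,"wx": 0,"wy": 0,"wz": -9.8,"hand": 0.05}

```text
time: 54.4
tool_pos: [0.4346, -0.3412, 0.112]
tool_rot: [3.141, -0.001, 3.138]
contact_force: [0.9, 0.2, -0.3]
opening: 0.0116
```

```bash
python3 -c "
from h import *
s=monitor.observe();print(s['time'],s['tool_pos'],s['tool_rot'],s['opening'])
print(go(.4343,-.3411,.0075,.108-np.pi))"
```

```text
54.4 [ 0.43457477 -0.34123857  0.11200612] [ 3.14107511e+00 -5.20524730e-04  3.13794176e+00] 0.011566507363967811
{'x': 0.0003, 'y': 0.0001, 'z': 0.1045, 'wz': 353.6}
```

Another −6.4° is needed. Turn, lower and release.

>>> move_arm:
  deltas:
    - {"x": 0,"y": 0,"z": 0,"wx": 0,"wy": 0,"wz": -6.4,"hand": 0.05}
    - {"x": 0,"y": 0,"z": 0.04,"wx": 0,"wy": 0,"wz": -6.4,"hand": 0.05}
    - {"x": 0,"y": 0,"z": 0.08,"wx": 0,"wy": 0,"wz": -6.4,"hand": 0.05}
    - {"x": 0,"y": 0,"z": 0.096,"wx": 0,"wy": 0,"wz": -6.4,"hand": 0.05}
    - {"x": 0,"y": 0,"z": 0.1,"wx": 0,"wy": 0,"wz": -6.4,"hand": 0.05}
    - {"x": 0,"y": 0,"z": 0.1,"wx": 0,"wy": 0,"wz": -6.4,"hand": 0.05}
    - {"x": 0,"y": 0,"z": 0.1,"wx": 0,"wy": 0,"wz": -6.4,"hand": 0.05}

```text
time: 55.28
tool_pos: [0.4353, -0.3422, 0.0138]
tool_rot: [-3.14, 0.002, -3.032]
contact_force: [0.2, -0.2, -1.1]
opening: 0.0118
```

```bash
python3 -c "
from h import *
s=monitor.observe();print(s['time'],s['tool_pos'],s['tool_rot'],s['opening'],s['contact_force'])"
```

```text
55.275 [ 0.43531573 -0.34215945  0.01376677] [-3.13956594e+00  1.50080942e-03 -3.03196100e+00] 0.011766350194026732 [ 0.22508427 -0.1671562  -1.11347396]
```

>>> move_arm:
  deltas:
    - {"x": 0,"y": 0,"z": 0.006,"wx": 0,"wy": 0,"wz": 0,"hand": 0.05}
    - {"x": 0,"y": 0,"z": 0.006,"wx": 0,"wy": 0,"wz": 0,"hand": 0.05}
    - {"x": 0,"y": 0,"z": 0.006,"wx": 0,"wy": 0,"wz": 0,"hand": 0.3}
    - {"x": 0,"y": 0,"z": 0.006,"wx": 0,"wy": 0,"wz": 0,"hand": 0.3}
    - {"x": 0,"y": 0,"z": 0.006,"wx": 0,"wy": 0,"wz": 0,"hand": 0.3}
    - {"x": 0,"y": 0,"z": -0.05,"wx": 0,"wy": 0,"wz": 0,"hand": 0.3}
    - {"x": 0,"y": 0,"z": -0.11,"wx": 0,"wy": 0,"wz": 0,"hand": 0.3}
    - {"x": 0,"y": 0,"z": -0.18,"wx": 0,"wy": 0,"wz": 0,"hand": 0.3}

```text
time: 56.28
tool_pos: [0.4343, -0.3411, 0.1866]
tool_rot: [3.141, -0.001, -3.032]
contact_force: [1.3, -0.7, 0.2]
opening: 0.0277
```

>>> move_arm:
  deltas:
    - {"x": 0.2,"y": -0.1,"z": -0.02,"wx": 0,"wy": 0,"wz": 0,"hand": 0.3}
    - {"x": 0.2,"y": -0.1,"z": -0.02,"wx": 0,"wy": 0,"wz": 0,"hand": 0.3}
    - {"x": 0.2,"y": -0.1,"z": -0.02,"wx": 0,"wy": 0,"wz": 0,"hand": 0.3}
    - {"x": 0.2,"y": -0.1,"z": -0.02,"wx": 0,"wy": 0,"wz": 0,"hand": 0.3}
    - {"x": 0.2,"y": -0.1,"z": -0.02,"wx": 0,"wy": 0,"wz": 0,"hand": 0.3}
    - {"x": 0.2,"y": -0.1,"z": -0.02,"wx": 0,"wy": 0,"wz": 0,"hand": 0.3}

```text
time: 57.02
tool_pos: [0.2472, -0.4623, 0.2048]
tool_rot: [3.141, 0.0, -3.032]
contact_force: [0.0, 0.5, -0.1]
opening: 0.0273
```

```bash
python3 -c "
from h import *
s=monitor.observe();print(s['time'],s['tool_pos'],s['tool_rot'],s['opening'])
im,p=snap('topF','top'); im2,_=snap('sceneF','scene')
a=cv2.resize(im[150:330,190:490],(800,480),interpolation=cv2.INTER_CUBIC); cv2.imwrite('pics/topF_v.png',a[:,:,::-1])
b=cv2.resize(im2[180:360,120:460],None,fx=2.35,fy=2.35,interpolation=cv2.INTER_CUBIC); cv2.imwrite('pics/sceneF_v.png',b[:,:,::-1])
pips(im,p,480)
def bl(im,m): return None
old=cv2.imread('pics/top0.png')[:,:,::-1]
d=np.abs(im.astype(int)-old).max(2)>40; d[350:]=0
for c,a_,r,pt in blobs(d,12): print('changed',c.round(0),a_)
"
```

```text
57.025 [ 0.2471656  -0.46229623  0.20480425] [ 3.14097794e+00  3.19207654e-04 -3.03202203e+00] 0.027321538401916846
changed [374. 158.] 120
changed [391. 180.] 226
changed [393. 174.] 56
changed [286. 208.] 633
changed [380. 200.] 33
changed [404. 202.] 32
changed [218. 225.] 138
changed [426. 250.] 14
changed [286. 263.] 184
changed [429. 283.] 167
changed [216. 272.] 139
changed [410. 287.] 134
changed [360. 275.] 40
changed [298. 287.] 185
```

View pics/topF_v.png

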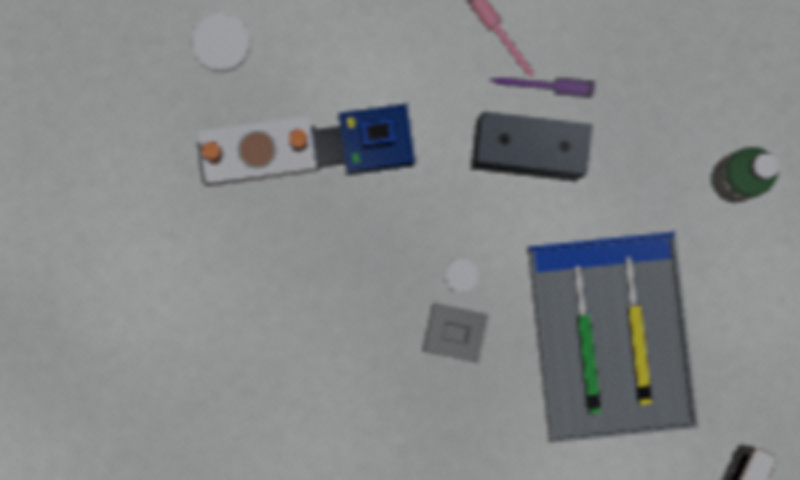

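View pics/sceneF_v.png

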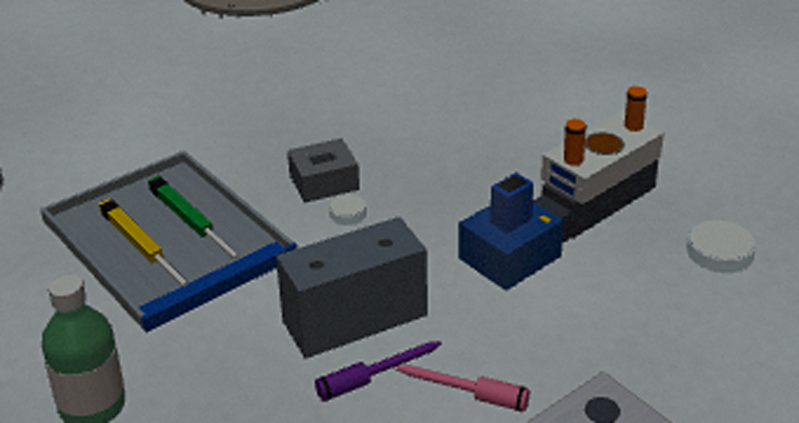

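The final views show everything in place. The two carriers are squarely stacked with both orange knobs down on the top one. The logger is in the socket with its shoulder on the block. Both pipettes lie flat in the tray with tips towards the blue band, and the dishes, beaker, bottle and timer show no change.

```bash
python3 -c "
from h import *
print(robot.hand_in()); print(monitor.observe()['time'])"
```

```text
the job is handed in; nothing more can be done
None
the job is handed in; nothing more can be done
```

The job is done and handed in at about 57 s of the 210 s allowed.

- **Carriers:** only two were present. I stacked both on the bar with holes over holes; after placing, the camera put the top one within about 0.3 mm of the seat, and the lower one about 0.5 mm off centre.
- **Pins:** I then pushed both orange pins down until contact force rose, 4 N and 7 N, at the height where the knobs meet the top carrier.
- **Logger:** only after both pins were home did I plug it in. It stopped at the expected full depth with a 7 N push.
- **Pipettes:** the yellow one had been knocked about 3 cm aside, so I measured it again before picking it up. Both now lie flat in the tray with tips towards the blue end.
- **Last checks:** the final top and scene pictures agree with all of this. Comparing the final top picture with the first, nothing changed where the dishes, beaker, bottle and timer stand.

**Checks that disagreed:**
- The wrist camera read about 1 mm off along the jaw direction (up to 1.7 mm at the pins and logger). I corrected for it.
- A final colour check for the pipettes in the top view found nothing, because its size limit was set for the closer camera. The pictures confirm the pipettes instead.
- The pink and purple lookalike pins stood upright in the first picture and were already lying down before I reached that area. I never touched them.

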